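# Load the strips on the bench slide and crank it to the red mark

### The job

Lay every single steel strip lying to the left of the slide (not the stacks on the right) flat in the grey-lipped tray of the blue bench slide while the slide is still locked, one strip on each black rubber pad between its guide blocks, lengthwise along it (any pad will do). Then flip the black cam lever free, crank the handwheel counter-clockwise (seen from above) by its red grip until the tray's red pointer stands at the red mark on the scale, and flip the lever fully home again so that the slide is locked there. All strips must still lie on their pads at the end; never force the wheel while the lever is home, and leave the white carton where it is.

Things in the scene. Friction and masses are not known exactly. Their poses are not given: they have to be found in the camera images.
- strip_a_center (a point): Loose dark steel strip, 118 mm long (its x axis), 36 mm wide (y), 6 mm thick, 0.2 kg, with a hole near one end, lying flat on the table to the left of the slide at the start; the point is its centre, half-way up (3 mm). One strip may be absent.
- strip_b_center (a point): Loose dark steel strip, 118 mm long (its x axis), 36 mm wide (y), 6 mm thick, 0.2 kg, with a hole near one end, lying flat on the table to the left of the slide at the start; the point is its centre, half-way up (3 mm). One strip may be absent.
- strip_c_center (a point): Loose dark steel strip, 118 mm long (its x axis), 36 mm wide (y), 6 mm thick, 0.2 kg, with a hole near one end, lying flat on the table to the left of the slide at the start; the point is its centre, half-way up (3 mm). One strip may be absent.
- pad_1 (a point): Centre of black rubber pad 1 of 3, at its surface (45 mm above the table); moves with the tray. Pad 124 mm long (x) by 42 mm wide (y), 76 mm apart along y. A 7 mm lip runs 71 mm from the pad centres along x. Beside each pad, only at its ends (42 to 72 mm from its centre along x), guide blocks 9 mm high leave a lane 62 mm wide; the middle is free for fingers on both sides.
- pad_2 (a point): Centre of black rubber pad 2 of 3, at its surface (45 mm above the table); moves with the tray. Pad 124 mm long (x) by 42 mm wide (y), 76 mm apart along y. A 7 mm lip runs 71 mm from the pad centres along x. Beside each pad, only at its ends (42 to 72 mm from its centre along x), guide blocks 9 mm high leave a lane 62 mm wide; the middle is free for fingers on both sides.
- pad_3 (a point): Centre of black rubber pad 3 of 3, at its surface (45 mm above the table); moves with the tray. Pad 124 mm long (x) by 42 mm wide (y), 76 mm apart along y. A 7 mm lip runs 71 mm from the pad centres along x. Beside each pad, only at its ends (42 to 72 mm from its centre along x), guide blocks 9 mm high leave a lane 62 mm wide; the middle is free for fingers on both sides.
- handwheel (a joint): Angle of the handwheel, rad, growing counter-clockwise seen from above; about 0 to 0.9 at the start. Geared to the tray by a rack: 1 rad moves the tray 16 mm along pad +y (to the robot's left). Pointer and red mark meet at 4.7 rad; end stop at about 5.6. Turns with friction (about 8 N at the grip) and stays where left; while the cam lever is home the slide counts as clamped and the wheel must not be turned (nothing but this rule hinders it).
- crank_grip (a point): Red upright flat-sided grip fixed on the handwheel at 50 mm from its axis; 16 mm thick along its y axis (tangential), 26 mm along its x axis (radial, outward), 42 mm tall standing on the wheel. The point is its centre line, 108 mm above the table; the top is 14 mm higher, the wheel's upper face 28 mm lower. It does not spin on the wheel, so a gripper that holds it by its flats must turn with it.
- wheel_centre (a point): Point on the handwheel's vertical axis at the wheel's upper face, 80 mm above the table (a steel hub nut stands 8 mm higher). Solid dark wheel, radius 64 mm.
- cam_lever (a joint): Angle of the cam lever, rad: 0 = fully home, slide locked; 1.57 = fully free. It grows clockwise seen from above (the arm points to the robot's right when locked and towards the robot when free). About 2 N at the knob; stays where left; stops at both ends.
- lever_grip (a point): Black round upright knob at the end of the cam lever, 18 mm diameter, 42 mm tall; the point is on its axis 87 mm above the table, its top 15 mm higher, the lever arm's top 18 mm lower. Moves on a circle of 75 mm radius about lever_pivot.
- lever_pivot (a point): Point on the vertical pivot axis of the cam lever, 64 mm above the table; fixed on the blue box.
- pointer (a point): Tip of the red pointer on the tray's near edge; travels along the scale.
- red_mark (a point): Red line across the fixed scale, fixed to the slide: where the pointer must stand (same position along the travel, pad y).
- white_carton: Open white carton, 110 x 108 x 100 mm, a bystander behind the slide; origin under its centre.
Not all that is in view belongs to the job. What is shaped like the part that bears strip_c_center but turquoise is not meant.

How it is judged:
By the outcome, as a careful person would: the job done as asked, in the order asked, and still so for the second after the job is handed in, with the robot touching nothing.
Of strip_a, strip_b, strip_c only 2 to 3 are there at a start; the rules pass over those that are not, and their reading is None.
At some moment in a run one of strip_a, strip_b, strip_c may be knocked a few centimetres aside while the robot is not near it.
Once in a run the grip may slacken for a moment while it holds something.
It also fails if it takes over 210 s, if anything falls off the work surface, if the arm or the gripper's body presses on something with over 40 N, if the wrist force passes 120 N, or if a joint passes its speed limit or range.

### The arm

A 6-joint arm with a two-finger parallel gripper is mounted at the origin on a cart in front of the work surface, level with it; the furniture and walls round the work are solid. World frame = base frame: x ahead of the robot, y to its left, z up, the work surface at z = 0. Lengths are in m, angles in rad, forces in N, time in s.
With the tool pointing down it reaches from about 0.425 to 0.95 m from the base axis. Payload 3.5 kg.
Tool frame: the origin (TCP) lies at the very end of the fingers, on their centre line; the grasp point (between the pads) lies 19 mm behind it (env.grip_depth is the distance from the TCP to the grasp point, in m); z points along the fingers, y is the line along which they close (so a half turn about z gives the same grasp; the last joint's range is limited). The gripper opens to 85 mm and grips with 20 to 120 N. Pads are 22 mm wide; open, the fingers measure 114 mm over their backs; the gripper's body (76 mm by 85 mm) begins 54 mm behind the grasp point. The pads swing forward as they close: fully open they stand 13 mm farther back than shut.
Start: joints at [1.141, 0.286, 1.577, -0, 1.279, -0.15], TCP at [0.186, 0.649, 0.231] pointing down, gripper open.
Joint ranges: [-2.77, 2.77], [-0.9, 2.22], [0.21, 2.48], [-1.53, 4.67], [0.24, 2.81], [-2.84, 2.84]. Speed limits (rad/s): [2.79, 2.79, 3.14, 3.14, 3.14, 3.14].

### API

Orientations are given as a unit quaternion [x, y, z, w].
In Python, from plant import env gives the robot as it stands.
- The arm moves only by the tool servo_tool, never from a script. Its argument "series" is a list of rows, each a list of 3 entries, a list of its own where there are three numbers: the shift along the tool's x, y, z in m, then the turn about the tool's z in rad, then the opening, from 0 (shut) to 1 (fully open). A call has 1 to 20 rows; each row shifts and turns the commanded pose from where the row before left it, along the tool's axes as they then stand; what a row does not reach is not made up. A row lasts 1/8 s, in which the tool goes at most 62.5 mm and 10.7 degrees, less where a joint would pass 70% of its speed; a pose out of reach is approached as far as the arm can. A call is refused whole if a number of a shift passes 0.0625 or a number of a turn 0.188, either way. A call with a gripper value outside its range is refused whole. The fingers move at their own pace and stop on an object; the grip force is fixed at half the most. Time passes only in rows, so rows that do not move let the fingers close. It gives the time, the measured TCP pose, the force, the opening and the grip force at its end, in the units of the state.
- env.sense(): the state, without advancing time (a new reading comes with each control period).
- env.read_camera(name): name is "scene" or "top"; returns the picture (384x512x3 uint8, blue, green, red); there is no depth.
- env.camera_params(name): a dict with "fx", "fy", "cx", "cy" (pixels), "k1" (the pictures are not rectified: a ray, as slopes to the right and down, at radius r is drawn at 1 + k1 r^2 times it, then the intrinsics apply), "R" (3x3) and "t" (3): a world point X has camera coordinates R X + t. Camera axes: x right, y down, z forward; pixel columns grow to the right and rows downward; lengths in m; the calibration is good to about 2 mm. A picture is of the moment at which its call begins. camera_params takes no time and is no camera call.
- env.sign_off(): hands the job in; it is judged then, once.
The state is a dict: "time_s": time; "joint_pos": joint angles; "joint_vel": joint speeds; "tau": joint torques, N m; "eef_pos": TCP position; "tool_rot": TCP orientation; "contact_force": force on the tool from outside, world axes, zero at the start; "wrist_torque": the same for the moment, N m; "opening": finger opening in m; "grip_force": force on a finger pad.
Only numpy, scipy, OpenCV 4.12 (cv2) and the standard library are available. Lean on these libraries where they do the work, as an engineer would, in place of code of your own. Each camera call takes 0.05 s, during which the arm holds its last target. There are 200 camera calls.

## Working session

There is one attempt and no reset: what is moved stays moved. The work goes in short steps, Python scripts to look and compute and a tool call to move; the robot and the scene stay as the last step left them, time stands still between calls to the robot, and variables do not carry over. Pictures are saved under pics/ and viewed, at most 14 in all, crops included, and the job is handed in when it is done.

Besides the shell and the picture viewer there is one more tool, called after "Request:" in YAML: its name, and indented under it one key for each argument. servo_tool: Moves the arm, as the interface text tells. Its arguments: {"type":"object","properties":{"series":{"type":"array"}},"required":["series"]}

```bash
ls; mkdir -p pics; cat > h.py <<'E'
import numpy as np, cv2
from plant import env
def px2w(name,uv,z):
    p=env.camera_params(name);R=np.array(p["R"]);t=np.array(p["t"])
    d=np.array([(uv[0]-p["cx"])/p["fx"],(uv[1]-p["cy"])/p["fy"]]);s=d.copy()
    for _ in range(20): s=d/(1+p["k1"]*(s@s))
    r=R.T@np.array([s[0],s[1],1]);c=-R.T@t
    return c+r*(z-c[2])/r[2]
def w2px(name,X):
    p=env.camera_params(name);c=np.array(p["R"])@np.array(X)+np.array(p["t"])
    s=c[:2]/c[2];s=s*(1+p["k1"]*(s@s));return np.array([s[0]*p["fx"]+p["cx"],s[1]*p["fy"]+p["cy"]])
E
python3 - <<'E'
from h import *
for n in("scene","top"):
    cv2.imwrite(f"pics/{n}0.png",env.read_camera(n)); p=env.camera_params(n); print(n,p["fx"],-np.array(p["R"]).T@np.array(p["t"]),np.round(p["R"],2).tolist())
print(env.sense())
E
```

```text
pics
scene 351.51973552157875 [ 0.00332675 -0.50942384  0.98673466] [[0.68, -0.73, 0.0], [-0.53, -0.5, -0.68], [0.5, 0.46, -0.73]]
top 393.1988155056452 [0.37529767 0.05030879 1.37984262] [[0.01, -1.0, 0.0], [-0.99, -0.01, -0.16], [0.16, -0.0, -0.99]]
{'time_s': 0.1, 'joint_pos': array([ 1.14099577e+00,  2.87139483e-01,  1.57803206e+00, -1.54762863e-05,
        1.27862714e+00, -1.49981184e-01]), 'joint_vel': array([ 0.0009936 , -0.00204493, -0.00420024, -0.00180729,  0.00278399,
       -0.00282274]), 'tau': array([ 7.03816841e-04, -4.07296586e+01, -2.93697363e+01, -1.53289088e-04,
        3.44642074e-03, -9.07711986e-07]), 'eef_pos': array([0.18613233, 0.64820372, 0.23004311]), 'tool_rot': array([ 1.39451386e-01,  9.90228304e-01, -1.05910702e-03, -3.08194917e-04]), 'contact_force': array([ 0.89871854, -0.14398019,  0.65227264]), 'wrist_torque': array([ 0.08206332, -0.02882821,  0.00126687]), 'grip_force': 0.0, 'opening': 0.0852110233252753}
```

View pics/top0.png

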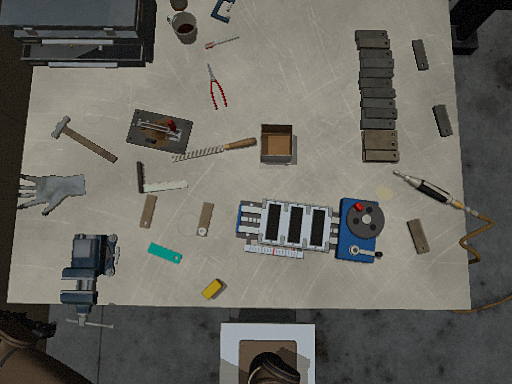

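View pics/scene0.png

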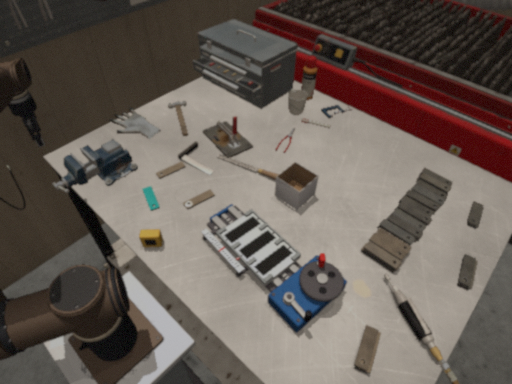

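Top view: strip candidates left of the slide are grey-brown ones at (148,210) and (204,218). The turquoise one at (165,252) is excluded, and the singles at (418,236), (443,120), (420,55) lie on the right with the stacks. I'll confirm with an enlarged crop.

```bash
python3 - <<'E'
import cv2,numpy as np
t=cv2.imread("pics/top0.png");s=cv2.imread("pics/scene0.png")
a=cv2.resize(t[150:310,125:225],None,fx=3.7,fy=3.7,interpolation=cv2.INTER_CUBIC)
b=cv2.resize(t[185:270,230:390],None,fx=2.6,fy=2.6,interpolation=cv2.INTER_CUBIC)
c=cv2.resize(s[195:335,195:355],None,fx=2.6,fy=2.6,interpolation=cv2.INTER_CUBIC)
o=np.zeros((600,790,3),np.uint8);o[:a.shape[0],:a.shape[1]]=a;o[:b.shape[0],372:372+b.shape[1]]=b;o[225:225+c.shape[0],372:372+c.shape[1]]=c
cv2.imwrite("pics/crop1.png",o)
E
```

```text
(no output)
```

View pics/crop1.png

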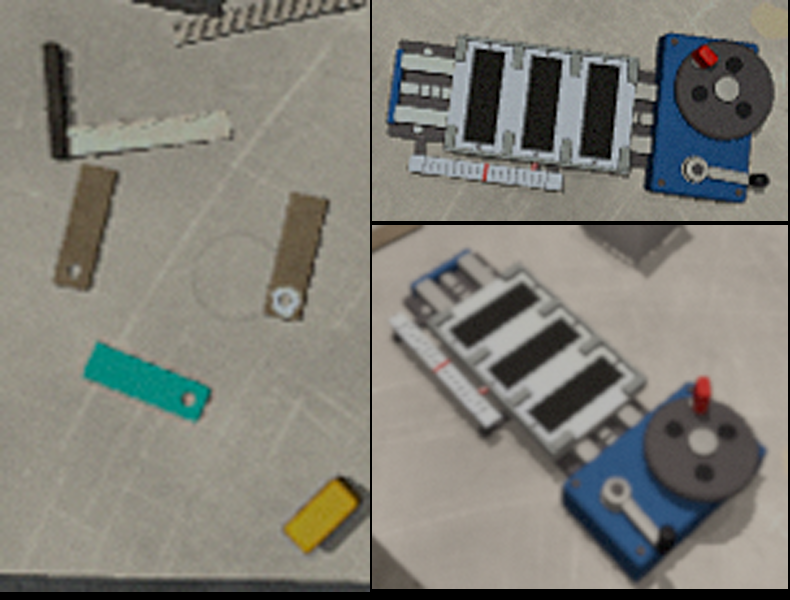

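The crop confirms two strips: one with a plain hole at top px (148,211), and one with a light ring round its hole at (205,219). The turquoise one isn't meant, and no third strip is visible. The lever knob is at the right end (locked). Next I measure.

```bash
cat >> h.py <<'E'
def rect(mask,name,z,amin=60,amax=1e9):
    out=[]
    for c in cv2.findContours(mask.astype(np.uint8),cv2.RETR_EXTERNAL,cv2.CHAIN_APPROX_NONE)[0]:
        if amin<cv2.contourArea(c)<amax:
            P=np.array([px2w(name,q,z)[:2] for q in c[:,0].astype(float)],np.float32)
            (cx,cy),(w,h),a=cv2.minAreaRect(P); B=cv2.boxPoints(((cx,cy),(w,h),a))
            e=[B[1]-B[0],B[2]-B[1]];e=max(e,key=np.linalg.norm)
            ang=np.arctan2(e[1],e[0]); ang=(ang+np.pi/2)%np.pi-np.pi/2
            out.append((np.round([cx,cy],4).tolist(),np.round(sorted([w,h]),3).tolist(),round(float(ang),3),c[:,0].mean(0).round(1).tolist()))
    return out
def roi(m,x0,y0,x1,y1):
    o=np.zeros_like(m);o[y0:y1,x0:x1]=m[y0:y1,x0:x1];return o
E
python3 - <<'E'
from h import *
t=cv2.imread("pics/top0.png");hsv=cv2.cvtColor(t,cv2.COLOR_BGR2HSV)
H,S,V=[hsv[...,i].astype(int) for i in range(3)]
print([hsv[y,x].tolist() for x,y in[(148,208),(205,212),(180,230),(272,222),(290,220),(365,220),(363,255)]])
for n,m,z,r in[("strip",(V<135)|((S>60)&(V<150)),.006,(133,190,225,242)),
 ("pads",V<60,.045,(258,195,332,250)),("red",((H<8)|(H>172))&(S>130)&(V>90),.05,(235,195,400,270)),
 ("wheel",(V<115)&(S<60),.08,(338,192,395,245)),("knob",V<45,.102,(355,240,390,270))]:
    for o in rect(roi(m,*r),"top",z,8 if n in("red","knob") else 60): print(n,o)
E
```

```text
[[18, 90, 96], [19, 91, 101], [24, 24, 146], [0, 78, 26], [75, 12, 44], [36, 17, 150], [106, 211, 104]]
strip ([0.4985, 0.2245], [0.042, 0.122], -0.213, [204.5, 219.0])
strip ([0.5233, 0.4245], [0.042, 0.12], -0.179, [148.0, 211.0])
pads ([0.4726, -0.1634], [0.039, 0.121], -0.113, [317.2, 227.4])
pads ([0.4816, -0.0883], [0.039, 0.12], -0.114, [295.1, 224.5])
pads ([0.4899, -0.0126], [0.039, 0.12], -0.114, [272.9, 221.5])
red ([0.5473, -0.3055], [0.015, 0.026], 0.777, [358.8, 205.8])
wheel ([0.4999, -0.3189], [0.124, 0.127], -0.023, [365.5, 217.9])
knob ([0.3847, -0.3497], [0.013, 0.02], -1.559, [378.0, 254.0])
```

```bash
cat >> h.py <<'E'
def yaw():
    q=env.sense()["tool_rot"];return 2*np.arctan2(q[1],q[0])
def plan(x,y,z,ang,exact=False):
    """turn (mod pi unless exact) then tool-axis shift to reach target"""
    p=env.sense()["eef_pos"];a=yaw();d=ang-a
    if not exact: d=(d+np.pi/2)%np.pi-np.pi/2
    b=a+d;D=np.array([x,y,z])-p
    print("yaw %.3f turn %.3f shift after turn: x %.4f y %.4f z %.4f | before: x %.4f y %.4f"%(a,-d,D[0]*np.cos(b)+D[1]*np.sin(b),D[0]*np.sin(b)-D[1]*np.cos(b),-D[2],D[0]*np.cos(a)+D[1]*np.sin(a),D[0]*np.sin(a)-D[1]*np.cos(a)),"at",p.round(4),"q6 %.2f"%env.sense()["joint_pos"][5])
E
python3 - <<'E'
from h import *
plan(.4985,.2245,.10,-.213)
t=cv2.imread("pics/top0.png");s=cv2.imread("pics/scene0.png")
for n,im in(("top",t),("scene",s)):
    hsv=cv2.cvtColor(im,cv2.COLOR_BGR2HSV).astype(int);H,S,V=hsv[...,0],hsv[...,1],hsv[...,2]
    m=((H<8)|(H>172))&(S>70)&(V>70)
    r=(235,195,400,270) if n=="top" else (195,195,355,335)
    for z in(.05,.122): print(n,z,rect(roi(m,*r),n,z,2))
E
```

```text
yaw 2.862 turn -0.067 shift after turn: x -0.3949 y -0.3481 z 0.1300 | before: x -0.4172 y -0.3210 at [0.1861 0.6482 0.23  ] q6 -0.15
top 0.05 [([0.5473, -0.3055], [0.015, 0.026], 0.778, [358.8, 205.8])]
top 0.122 [([0.538, -0.2862], [0.014, 0.025], 0.778, [358.8, 205.8])]
scene 0.05 [([0.396, -0.0839], [0.004, 0.009], -0.816, [237.7, 258.4]), ([0.5692, -0.2759], [0.022, 0.051], 0.615, [321.3, 259.7])]
scene 0.122 [([0.3658, -0.1166], [0.003, 0.009], -0.816, [237.7, 258.4]), ([0.5257, -0.2938], [0.02, 0.047], 0.615, [321.3, 259.7])]
```

Request:
servo_tool:
  series:
    - [[0, 0, 0], -0.067, 1]
    - [[-0.0395, -0.0348, 0.006], 0, 1]
    - [[-0.0395, -0.0348, 0.006], 0, 1]
    - [[-0.0395, -0.0348, 0.006], 0, 1]
    - [[-0.0395, -0.0348, 0.006], 0, 1]
    - [[-0.0395, -0.0348, 0.006], 0, 1]
    - [[-0.0395, -0.0348, 0.006], 0, 1]
    - [[-0.0395, -0.0348, 0.006], 0, 1]
    - [[-0.0395, -0.0348, 0.006], 0, 1]
    - [[-0.0395, -0.0348, 0.006], 0, 1]
    - [[-0.0395, -0.0348, 0.006], 0, 1]
    - [[0, 0, 0], 0, 1]

```text
time_s: 1.6
eef_pos: [0.5001, 0.2224, 0.1704]
tool_rot: [0.109, 0.994, -0.0, -0.001]
contact_force: [-0.7, 1.6, -1.0]
opening: 0.0851
grip_force: 0.0
```

Request:
servo_tool:
  series:
    - [[0, 0, 0.045], 0, 1]
    - [[0, 0, 0.045], 0, 1]
    - [[0, 0, 0.035], 0, 1]
    - [[0, 0, 0], 0, 1]

```text
time_s: 2.1
eef_pos: [0.4954, 0.2253, 0.0431]
tool_rot: [0.106, 0.994, -0.001, -0.004]
contact_force: [0.7, 0.5, -0.9]
opening: 0.0856
grip_force: 0.0
```

```bash
python3 - <<'E'
from h import *
plan(.4985,.2245,.001,-.213)
o=np.zeros((400,800,3),np.uint8)
s=env.read_camera("scene")[140:240,130:230];t=env.read_camera("top")[165:265,140:240]
o[:,:400]=cv2.resize(s,(400,400),interpolation=2);o[:,400:]=cv2.resize(t,(400,400),interpolation=2)
cv2.imwrite("pics/b1.png",o)
E
```

```text
yaw 2.930 turn 0.001 shift after turn: x -0.0032 y -0.0001 z 0.0421 | before: x -0.0032 y -0.0001 at [0.4954 0.2253 0.0431] q6 -1.12
```

View pics/b1.png

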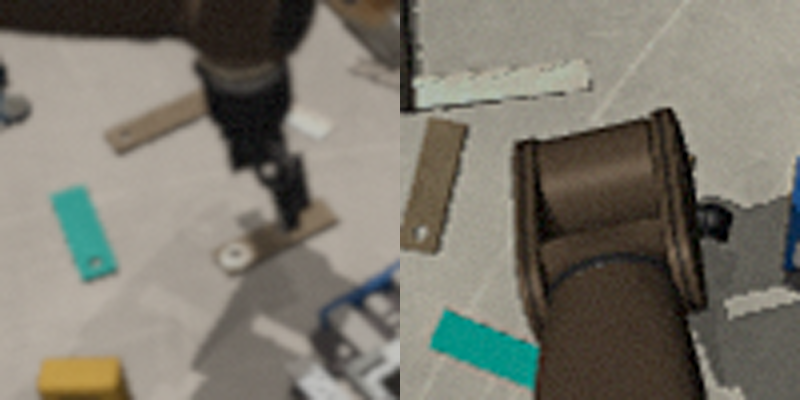

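The scene crop shows the near finger standing in front of the ringed strip's middle at (290,225). The strip is straddled, so I go down and close.

Request:
servo_tool:
  series:
    - [[-0.003, 0, 0.02], 0, 1]
    - [[0, 0, 0.016], 0, 1]
    - [[0, 0, 0.006], 0, 1]
    - [[0, 0, 0], 0, 1]
    - [[0, 0, 0], 0, 0]
    - [[0, 0, 0], 0, 0]
    - [[0, 0, 0], 0, 0]
    - [[0, 0, 0], 0, 0]
    - [[0, 0, 0], 0, 0]
    - [[0, 0, 0], 0, 0]

```text
time_s: 3.45
eef_pos: [0.5036, 0.2247, 0.0061]
tool_rot: [0.106, 0.994, 0.0, 0.002]
contact_force: [-0.3, -0.6, 6.4]
opening: 0.0001
grip_force: 3.1
```

Request:
servo_tool:
  series:
    - [[0, 0, -0.02], 0, 0]
    - [[0, 0, -0.02], 0, 0.55]
    - [[0, 0, 0], 0, 0.55]
    - [[0, 0, 0], 0, 0.55]
    - [[0, 0, 0], 0, 0.55]
    - [[0, 0, 0], 0, 0.55]

```text
time_s: 4.2
eef_pos: [0.5013, 0.2244, 0.0435]
tool_rot: [0.106, 0.994, -0.0, -0.001]
contact_force: [0.6, 0.2, -0.1]
opening: 0.0472
grip_force: 0.0
```

```bash
python3 - <<'E'
from h import *
plan(.4985,.2245,.004,-.213)
o=np.zeros((400,800,3),np.uint8)
s=env.read_camera("scene")[160:220,170:230];t=env.read_camera("top")[165:265,140:240]
o[:,:400]=cv2.resize(s,(400,400),interpolation=2);o[:,400:]=cv2.resize(t,(400,400),interpolation=2)
cv2.imwrite("pics/b2.png",o)
E
```

```text
yaw 2.929 turn 0.000 shift after turn: x 0.0028 y -0.0005 z 0.0395 | before: x 0.0028 y -0.0005 at [0.5013 0.2244 0.0435] q6 -1.12
```

View pics/b2.png

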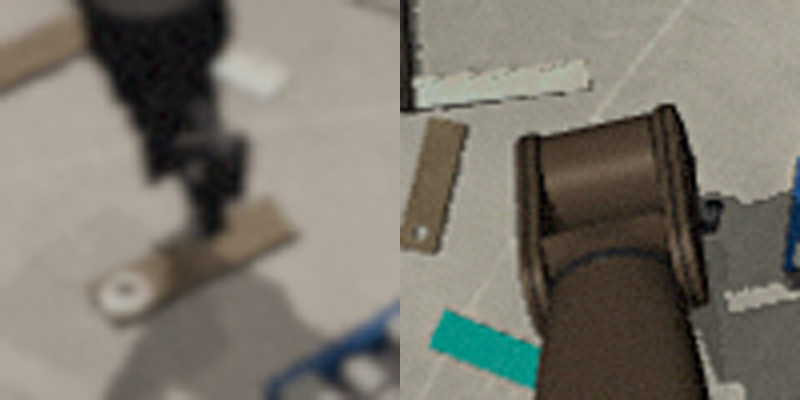

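The strip hasn't moved. The first close rode over its top because the open fingers stand farther back, so I descend lower with the fingers part closed.

Request:
servo_tool:
  series:
    - [[0, 0, 0.02], 0, 0.55]
    - [[0, 0, 0.017], 0, 0.55]
    - [[0, 0, 0.006], 0, 0.55]
    - [[0, 0, 0], 0, 0.55]
    - [[0, 0, 0], 0, 0.55]

```text
time_s: 4.92
eef_pos: [0.5024, 0.2247, 0.0019]
tool_rot: [0.106, 0.994, 0.0, 0.0]
contact_force: [0.5, 0.5, 0.0]
opening: 0.0468
grip_force: 0.0
```

Request:
servo_tool:
  series:
    - [[0, 0, 0.002], 0, 0.55]
    - [[0, 0, 0], 0, 0.55]
    - [[0, 0, 0], 0, 0.55]

```text
time_s: 5.3
eef_pos: [0.502, 0.2246, -0.0005]
tool_rot: [0.106, 0.994, 0.0, 0.0]
contact_force: [-0.5, -1.2, -0.8]
opening: 0.047
grip_force: 0.0
```

Request:
servo_tool:
  series:
    - [[0, 0, 0.002], 0, 0.55]
    - [[0, 0, 0], 0, 0.55]
    - [[0, 0, 0], 0, 0.55]

```text
time_s: 5.68
eef_pos: [0.5022, 0.2246, -0.0024]
tool_rot: [0.106, 0.994, 0.0, 0.0]
contact_force: [0.2, 0.5, 1.4]
opening: 0.0472
grip_force: 0.9
```

Request:
servo_tool:
  series:
    - [[0, 0, 0.001], 0, 0.55]
    - [[0, 0, 0], 0, 0.55]
    - [[0, 0, 0], 0, 0.55]

```text
time_s: 6.05
eef_pos: [0.5022, 0.2246, -0.0025]
tool_rot: [0.106, 0.994, -0.0, -0.0]
contact_force: [-3.2, -1.0, 8.1]
opening: 0.0473
grip_force: 4.1
```

Request:
servo_tool:
  series:
    - [[0, 0, -0.001], 0, 0.5]
    - [[0, 0, 0], 0, 0.4]
    - [[0, 0, 0], 0, 0.2]
    - [[0, 0, 0], 0, 0]
    - [[0, 0, 0], 0, 0]
    - [[0, 0, 0], 0, 0]

```text
time_s: 6.8
eef_pos: [0.5035, 0.2248, -0.0006]
tool_rot: [0.106, 0.994, 0.0, 0.001]
contact_force: [-2.0, -1.3, 11.8]
opening: 0.0336
grip_force: 62.1
```

Request:
servo_tool:
  series:
    - [[0, 0, -0.01], 0, 0]
    - [[0, 0, -0.02], 0, 0]
    - [[0, 0, -0.03], 0, 0]
    - [[0, 0, -0.04], 0, 0]
    - [[0, 0, -0.03], 0, 0]
    - [[0, 0, 0], 0, 0]

```text
time_s: 7.55
eef_pos: [0.5031, 0.2249, 0.1293]
tool_rot: [0.106, 0.994, 0.001, 0.002]
contact_force: [0.8, 0.1, -1.7]
opening: 0.0335
grip_force: 60.0
```

```bash
python3 - <<'E'
from h import *
plan(.4816,-.0883,.14,-.114)
cv2.imwrite("pics/b3.png",cv2.resize(env.read_camera("scene")[120:270,130:330],(800,600),interpolation=2))
E
```

```text
yaw 2.929 turn -0.099 shift after turn: x -0.0142 y -0.3136 z -0.0107 | before: x -0.0451 y -0.3107 at [0.5031 0.2249 0.1293] q6 -1.12
```

View pics/b3.png

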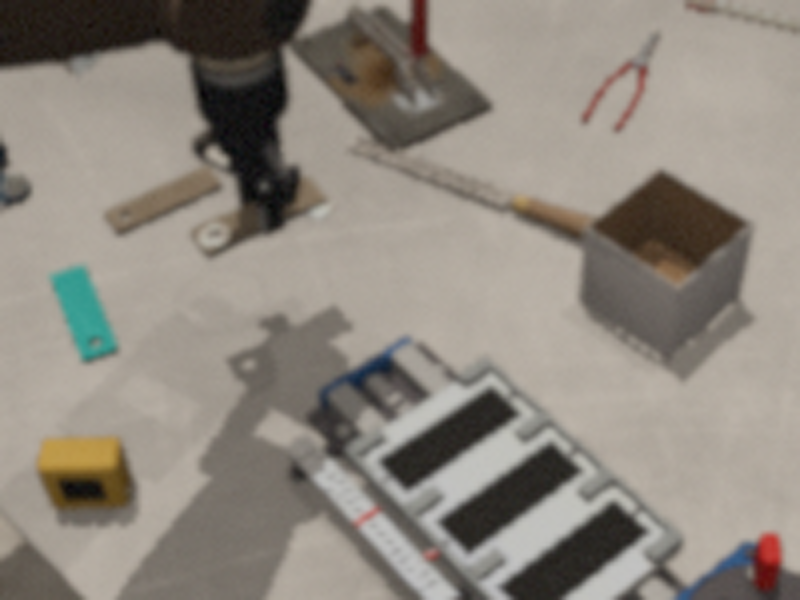

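The strip is held level at its middle, about 4 mm toward the far end. Next I carry it over the middle pad.

Request:
servo_tool:
  series:
    - [[0, 0, 0], -0.099, 0]
    - [[-0.0031, -0.0523, 0], 0, 0]
    - [[-0.0031, -0.0523, 0], 0, 0]
    - [[-0.0031, -0.0523, 0], 0, 0]
    - [[-0.0031, -0.0523, 0], 0, 0]
    - [[-0.0031, -0.0523, 0], 0, 0]
    - [[-0.0031, -0.0523, 0], 0, 0]
    - [[0, 0, 0], 0, 0]
    - [[0, 0, 0], 0, 0]

```text
time_s: 8.72
eef_pos: [0.4833, -0.0887, 0.1251]
tool_rot: [0.057, 0.998, 0.001, -0.002]
contact_force: [-0.4, 0.0, -1.6]
opening: 0.0336
grip_force: 60.4
```

```bash
python3 - <<'E'
from h import *
plan(.4861,-.0888,.047,-.114)
t=env.read_camera("top")
cv2.imwrite("pics/b4.png",cv2.resize(env.read_camera("scene")[180:300,190:350],(800,600),interpolation=2))
E
```

```text
yaw 3.027 turn -0.001 shift after turn: x -0.0028 y 0.0002 z 0.0781 | before: x -0.0028 y 0.0002 at [ 0.4833 -0.0887  0.1251] q6 -1.84
```

View pics/b4.png

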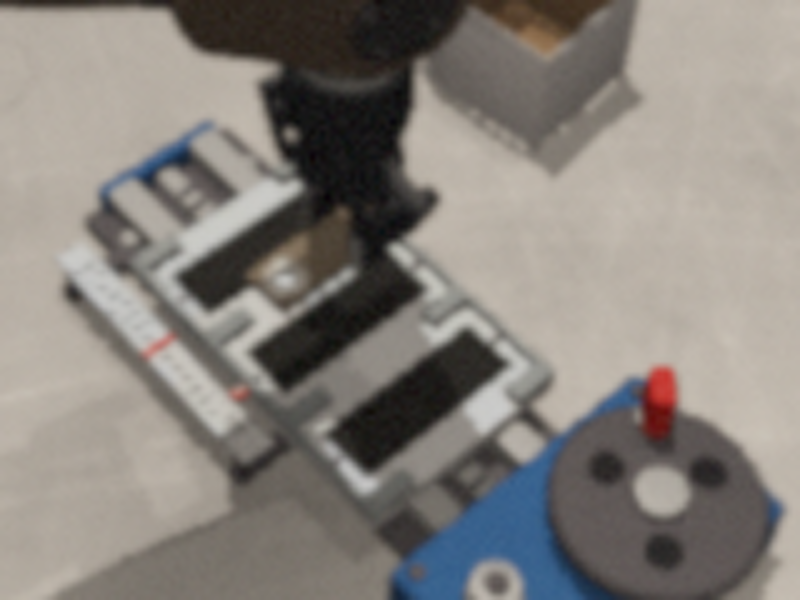

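Request:
servo_tool:
  series:
    - [[-0.003, 0, 0.035], 0, 0]
    - [[0, 0, 0.025], 0, 0]
    - [[0, 0, 0.012], 0, 0]
    - [[0, 0, 0.003], 0, 0]
    - [[0, 0, 0], 0, 0]
    - [[0, 0, 0], 0, 0]

```text
time_s: 9.57
eef_pos: [0.4886, -0.09, 0.0535]
tool_rot: [0.057, 0.998, -0.0, 0.001]
contact_force: [-0.2, -0.5, -1.9]
opening: 0.0337
grip_force: 60.4
```

Request:
servo_tool:
  series:
    - [[0, 0, 0.002], 0, 0]
    - [[0, 0, 0], 0, 0]
    - [[0, 0, 0], 0, 0]

```text
time_s: 9.95
eef_pos: [0.4878, -0.0898, 0.0504]
tool_rot: [0.057, 0.998, -0.0, 0.0]
contact_force: [-0.6, -0.3, -2.8]
opening: 0.0339
grip_force: 60.4
```

Request:
servo_tool:
  series:
    - [[0.0015, 0.001, 0.003], 0, 0]
    - [[0, 0, 0], 0, 0]
    - [[0, 0, 0], 0, 0]

```text
time_s: 10.32
eef_pos: [0.4863, -0.0885, 0.0472]
tool_rot: [0.057, 0.998, 0.0, -0.0]
contact_force: [-0.6, -0.4, -2.8]
opening: 0.0334
grip_force: 60.4
```

Request:
servo_tool:
  series:
    - [[0, 0, 0.002], 0, 0]
    - [[0, 0, 0], 0, 0]
    - [[0, 0, 0], 0, 0]

```text
time_s: 10.7
eef_pos: [0.4864, -0.0885, 0.0453]
tool_rot: [0.057, 0.998, 0.0, 0.0]
contact_force: [0.2, -0.0, -1.8]
opening: 0.0339
grip_force: 60.4
```

Request:
servo_tool:
  series:
    - [[0, 0, 0.002], 0, 0]
    - [[0, 0, 0], 0, 0]
    - [[0, 0, 0], 0, 0]

```text
time_s: 11.08
eef_pos: [0.4867, -0.0886, 0.0444]
tool_rot: [0.057, 0.998, -0.0, -0.0]
contact_force: [-2.2, 1.2, 5.2]
opening: 0.0338
grip_force: 63.7
```

Request:
servo_tool:
  series:
    - [[0, 0, 0], 0, 0.55]
    - [[0, 0, 0], 0, 0.55]
    - [[0, 0, 0], 0, 0.55]
    - [[0, 0, -0.01], 0, 0.55]
    - [[0, 0, -0.03], 0, 0.55]
    - [[0, 0, -0.06], 0, 0.55]
    - [[0, 0, 0], 0, 0.55]
    - [[0, 0.06, 0], 0, 0.55]
    - [[0, 0.06, 0], 0, 0.55]
    - [[0, 0.05, 0], 0, 0.55]
    - [[0, 0, 0], 0, 0.55]
    - [[0, 0, 0], 0, 0.55]

```text
time_s: 12.58
eef_pos: [0.5052, 0.0803, 0.1428]
tool_rot: [0.057, 0.998, -0.0, -0.0]
contact_force: [0.7, -0.1, 0.3]
opening: 0.0468
grip_force: 0.0
```

```bash
cat > look.py <<'E'
from h import *
def strips(n="x"):
    t=env.read_camera("top");cv2.imwrite(f"pics/t_{n}.png",t)
    hsv=cv2.cvtColor(t,cv2.COLOR_BGR2HSV).astype(int);H,S,V=hsv[...,0],hsv[...,1],hsv[...,2]
    m=(S>60)&(S<150)&(V<150)&(V>55)&(H>8)&(H<30)
    for z,r in((.006,(125,190,225,290)),(.051,(255,190,335,255))):
        for o in rect(roi(m,*r),"top",z,60): print(z,o)
    for o in rect(roi(V<60,255,190,335,255),"top",.045,60): print("pad",o)
    return t
E
python3 - <<'E'
from look import *
strips("1")
plan(.5233,.4245,.1,-.18)
E
```

```text
0.006 ([0.3377, 0.1729], [0.041, 0.156], 0.026, [220.3, 268.8])
0.006 ([0.524, 0.4255], [0.035, 0.115], -0.19, [147.8, 210.8])
0.006 ([0.5054, 0.1708], [0.028, 0.193], 0.027, [220.5, 217.3])
0.051 ([0.4837, -0.0869], [0.035, 0.115], -0.098, [294.6, 223.4])
0.051 ([0.4999, 0.0279], [0.022, 0.193], -0.032, [260.9, 217.3])
pad ([0.473, -0.1637], [0.038, 0.12], -0.119, [317.2, 227.4])
pad ([0.496, -0.0048], [0.055, 0.13], -0.114, [270.5, 217.7])
pad ([0.4888, 0.0334], [0.029, 0.219], -0.048, [259.6, 223.1])
yaw 3.027 turn 0.066 shift after turn: x 0.0440 y 0.3424 z 0.0429 | before: x 0.0215 y 0.3445 at [0.5053 0.0798 0.1429] q6 -1.50
```

Strip 1 lies within 2 mm of pad 2's centre. On to the other strip.

Request:
servo_tool:
  series:
    - [[0, 0, 0], 0.062, 0.55]
    - [[0.0063, 0.049, 0.006], 0, 0.55]
    - [[0.0063, 0.049, 0.006], 0, 0.55]
    - [[0.0063, 0.049, 0.006], 0, 0.55]
    - [[0.0063, 0.049, 0.006], 0, 0.55]
    - [[0.0063, 0.049, 0.006], 0, 0.55]
    - [[0.0063, 0.049, 0.006], 0, 0.55]
    - [[0.0063, 0.049, 0.006], 0, 0.55]
    - [[0, 0, 0.03], 0, 0.55]
    - [[0, 0, 0.02], 0, 0.55]
    - [[0, 0, 0], 0, 0.55]
    - [[0, 0, 0], 0, 0.55]

```text
time_s: 14.12
eef_pos: [0.5231, 0.425, 0.0521]
tool_rot: [0.089, 0.996, 0.0, 0.0]
contact_force: [-0.4, 0.2, 0.4]
opening: 0.0468
grip_force: 0.0
```

```bash
python3 - <<'E'
from h import *
plan(.5235,.425,-.001,-.187)
cv2.imwrite("pics/b5.png",cv2.resize(env.read_camera("scene")[130:210,130:230],(800,600),interpolation=2))
E
```

```text
yaw 2.964 turn 0.010 shift after turn: x -0.0004 y 0.0000 z 0.0531 | before: x -0.0004 y 0.0000 at [0.5231 0.425  0.0521] q6 -0.86
```

View pics/b5.png

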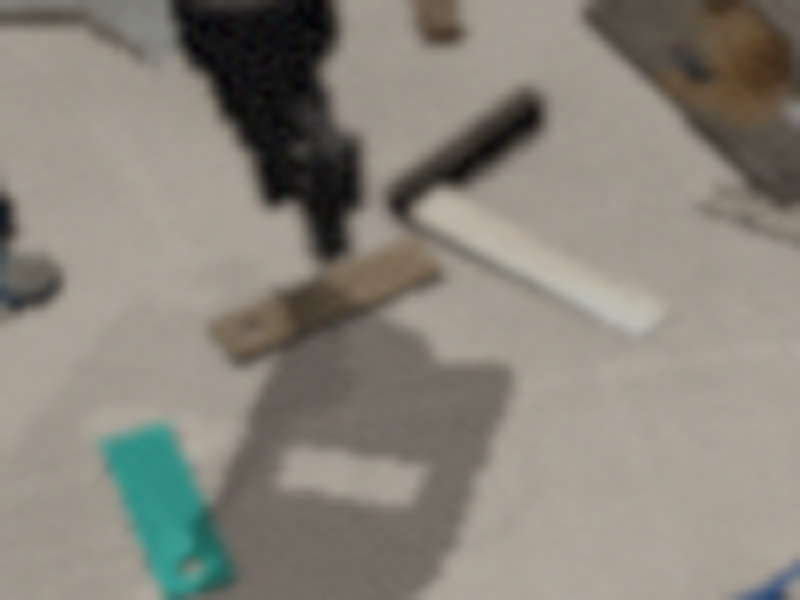

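The strip is in place under the fingers at (325,290), still where it was measured. Going down.

Request:
servo_tool:
  series:
    - [[0, 0, 0.025], 0.01, 0.55]
    - [[0, 0, 0.018], 0, 0.55]
    - [[0, 0, 0.008], 0, 0.55]
    - [[0, 0, 0.0025], 0, 0.55]
    - [[0, 0, 0], 0, 0.55]
    - [[0, 0, 0], 0, 0.55]

```text
time_s: 14.92
eef_pos: [0.5228, 0.4262, -0.0014]
tool_rot: [0.093, 0.996, 0.001, 0.001]
contact_force: [0.6, -0.1, 0.5]
opening: 0.0471
grip_force: 0.0
```

Request:
servo_tool:
  series:
    - [[0, 0, 0], 0, 0.4]
    - [[0, 0, 0], 0, 0.2]
    - [[0, 0, 0], 0, 0]
    - [[0, 0, 0], 0, 0]
    - [[0, 0, 0], 0, 0]
    - [[0, 0, -0.01], 0, 0]
    - [[0, 0, -0.02], 0, 0]
    - [[0, 0, -0.03], 0, 0]
    - [[0, 0, -0.04], 0, 0]
    - [[0, 0, -0.03], 0, 0]
    - [[0, 0, 0], 0, 0]
    - [[0, 0, 0], 0, 0]

```text
time_s: 16.42
eef_pos: [0.5214, 0.4254, 0.1267]
tool_rot: [0.093, 0.996, -0.001, -0.001]
contact_force: [0.2, -0.6, -2.3]
opening: 0.0333
grip_force: 59.9
```

```bash
python3 - <<'E'
from h import *
plan(.4899,-.0126,.13,-.114)
E
```

```text
yaw 2.956 turn -0.072 shift after turn: x -0.0185 y -0.4387 z -0.0033 | before: x -0.0499 y -0.4363 at [0.5214 0.4254 0.1267] q6 -0.85
```

Request:
servo_tool:
  series:
    - [[0, 0, 0], -0.072, 0]
    - [[-0.0023, -0.0548, 0], 0, 0]
    - [[-0.0023, -0.0548, 0], 0, 0]
    - [[-0.0023, -0.0548, 0], 0, 0]
    - [[-0.0023, -0.0548, 0], 0, 0]
    - [[-0.0023, -0.0548, 0], 0, 0]
    - [[-0.0023, -0.0548, 0], 0, 0]
    - [[-0.0023, -0.0548, 0], 0, 0]
    - [[-0.0023, -0.0548, 0], 0, 0]
    - [[0, 0, 0], 0, 0]
    - [[0, 0, 0], 0, 0]

```text
time_s: 17.8
eef_pos: [0.4896, -0.0116, 0.1262]
tool_rot: [0.057, 0.998, 0.001, -0.002]
contact_force: [-0.3, 0.1, -1.8]
opening: 0.0334
grip_force: 60.3
```

```bash
python3 - <<'E'
from h import *
plan(.4899,-.0126,.047,-.114)
cv2.imwrite("pics/b6.png",cv2.resize(env.read_camera("scene")[170:290,180:340],(800,600),interpolation=2))
E
```

```text
yaw 3.027 turn -0.001 shift after turn: x -0.0004 y -0.0009 z 0.0792 | before: x -0.0004 y -0.0009 at [ 0.4896 -0.0116  0.1262] q6 -1.69
```

View pics/b6.png

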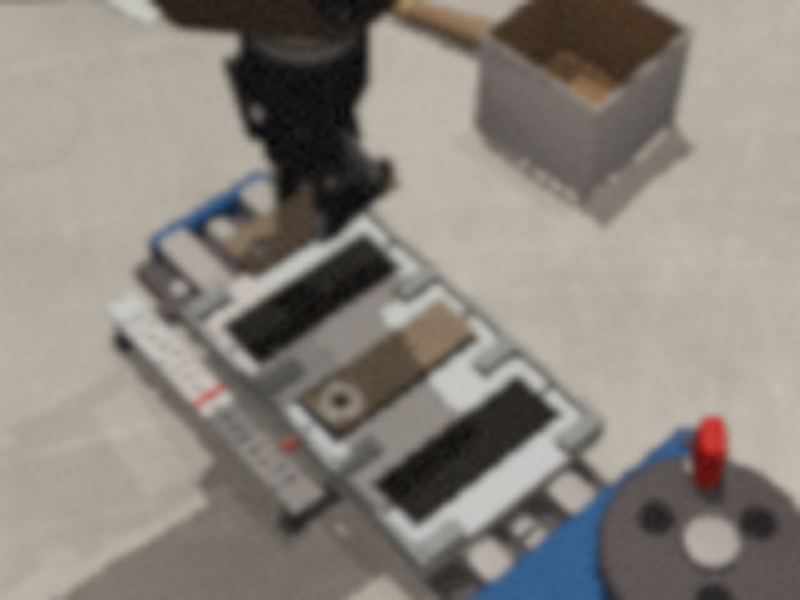

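Strip 1 sits well on the middle pad at (390,370), and strip 2 is held above pad 1 at (270,230). Lowering it now.

Request:
servo_tool:
  series:
    - [[0, 0, 0.035], 0, 0]
    - [[0, 0, 0.025], 0, 0]
    - [[0, 0, 0.012], 0, 0]
    - [[0, 0, 0.003], 0, 0]
    - [[0, 0, 0], 0, 0]
    - [[0, 0, 0], 0, 0]
    - [[0, 0, 0], 0, 0]

```text
time_s: 18.73
eef_pos: [0.4913, -0.012, 0.0537]
tool_rot: [0.057, 0.998, -0.0, 0.001]
contact_force: [-0.2, 0.3, -2.6]
opening: 0.0335
grip_force: 60.3
```

```bash
python3 - <<'E'
from h import *
plan(.4899,-.0126,.0445,-.114)
E
```

```text
yaw 3.028 turn 0.000 shift after turn: x 0.0013 y -0.0007 z 0.0092 | before: x 0.0013 y -0.0007 at [ 0.4913 -0.012   0.0537] q6 -1.69
```

Request:
servo_tool:
  series:
    - [[0.001, -0.0005, 0.004], 0, 0]
    - [[0, 0, 0.002], 0, 0]
    - [[0, 0, 0], 0, 0]
    - [[0, 0, 0], 0, 0]

```text
time_s: 19.23
eef_pos: [0.4897, -0.0123, 0.0468]
tool_rot: [0.057, 0.998, 0.0, -0.0]
contact_force: [-0.2, 0.3, -2.5]
opening: 0.0331
grip_force: 60.3
```

Request:
servo_tool:
  series:
    - [[0, 0, 0.0025], 0, 0]
    - [[0, 0, 0], 0, 0]
    - [[0, 0, 0], 0, 0]

```text
time_s: 19.6
eef_pos: [0.49, -0.0123, 0.0445]
tool_rot: [0.057, 0.998, -0.0, 0.0]
contact_force: [0.4, -0.5, 0.4]
opening: 0.0335
grip_force: 60.5
```

Request:
servo_tool:
  series:
    - [[0, 0, 0.001], 0, 0]
    - [[0, 0, 0], 0, 0]
    - [[0, 0, 0], 0, 0.55]
    - [[0, 0, 0], 0, 0.55]
    - [[0, 0, 0], 0, 0.55]
    - [[0, 0, -0.01], 0, 0.55]
    - [[0, 0, -0.03], 0, 0.55]
    - [[0, 0, -0.06], 0, 0.55]
    - [[0, 0.06, -0.02], 0, 0.55]
    - [[0, 0.06, 0], 0, 0.55]
    - [[0, 0.06, 0], 0, 0.55]
    - [[0, 0.04, 0], 0, 0.55]
    - [[0, 0, 0], 0, 0.55]
    - [[0, 0, 0], 0, 0.55]

```text
time_s: 21.35
eef_pos: [0.5145, 0.2053, 0.1633]
tool_rot: [0.057, 0.998, -0.0, 0.0]
contact_force: [-0.0, 0.1, -0.1]
opening: 0.047
grip_force: 0.0
```

```bash
python3 - <<'E'
from look import *
t=strips("2");s=env.read_camera("scene");cv2.imwrite("pics/s_2.png",s)
# grip, two-view triangulation of red grip; knob; pointer/mark
for n,im,r in(("top",t,(235,195,400,270)),("scene",s,(195,195,360,340))):
    hsv=cv2.cvtColor(im,cv2.COLOR_BGR2HSV).astype(int);H,S,V=hsv[...,0],hsv[...,1],hsv[...,2]
    m=((H<8)|(H>172))&(S>60)&(V>70)
    for o in rect(roi(m,*r),n,.04,1): print("red",n,o)
    for o in rect(roi((V<48),*((355,240,390,270) if n=="top" else (280,290,320,330))),n,.102,5): print("knob",n,o)
a=cv2.resize(t[185:275,225:395],(680,360),interpolation=2);b=cv2.resize(s[195:335,195:355],(274,240),interpolation=2)
c=cv2.resize(s[225:285,195:260],(260,240),interpolation=2)
o=np.zeros((600,680,3),np.uint8);o[:360]=a;o[360:,:274]=b;o[360:,280:540]=c;cv2.imwrite("pics/c2.png",o)
E
```

```text
0.006 ([0.5197, 0.2568], [0.148, 0.173], 0.086, [200.7, 211.5])
0.006 ([0.4296, 0.2659], [0.156, 0.362], 0.139, [182.2, 238.6])
0.051 ([0.4822, -0.0867], [0.035, 0.117], -0.098, [294.3, 224.9])
0.051 ([0.4909, -0.0108], [0.036, 0.117], -0.105, [272.6, 221.0])
pad ([0.4726, -0.1637], [0.038, 0.121], -0.119, [317.2, 227.4])
red top ([0.3905, -0.0143], [0.005, 0.021], -0.191, [273.1, 251.0])
red top ([0.4015, -0.078], [0.007, 0.007], -1.557, [292.0, 248.3])
red top ([0.5451, -0.3042], [0.027, 0.028], -0.979, [356.7, 206.3])
knob top ([0.3847, -0.3497], [0.013, 0.02], -1.559, [378.0, 254.0])
red scene ([0.4002, -0.0794], [0.004, 0.009], -0.816, [237.5, 258.5])
red scene ([0.5752, -0.2734], [0.022, 0.052], 0.615, [321.4, 259.7])
red scene ([0.3906, -0.0165], [0.005, 0.026], 0.085, [221.2, 248.7])
knob scene ([0.3726, -0.3636], [0.015, 0.03], 0.215, [307.7, 316.3])
```

View pics/c2.png

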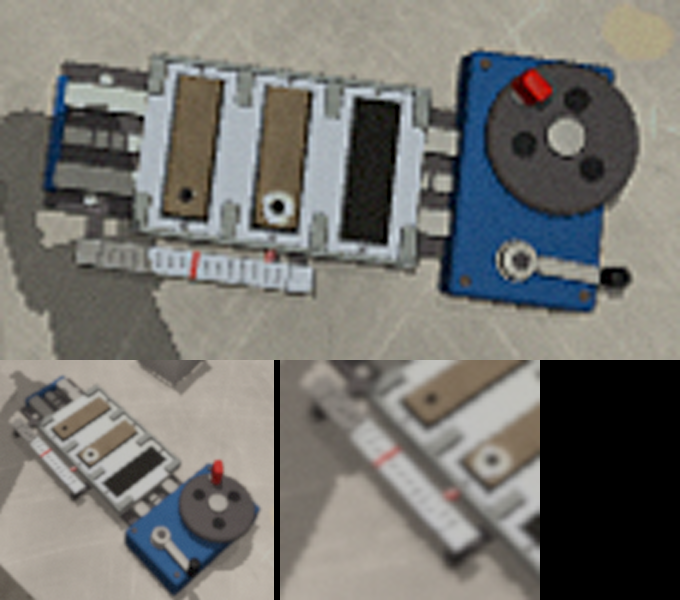

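```bash
cat >> h.py <<'E'
def tri(a,b):
    z=np.linspace(0,.15,301);d=[np.linalg.norm(px2w("top",a,q)[:2]-px2w("scene",b,q)[:2]) for q in z];i=int(np.argmin(d))
    return ((px2w("top",a,z[i])+px2w("scene",b,z[i]))/2).round(4),round(d[i],4)
E
python3 - <<'E'
from h import *
print("knob tri",tri((378,254),(307.7,316.3)))
print("grip tri",tri((358.8,205.8),(321.4,259.7)))
print("pivot top z.07",px2w("top",(355,250),.07),"wheel hub",px2w("top",(225+566/4,185+137/4),.088),"knob@.087",px2w("top",(378,254),.087))
pads=np.array([[.4726,-.1634],[.4899,-.0126]]);d=pads[1]-pads[0];print("pad axis",np.arctan2(-d[0],d[1]))
plan(.385,-.345,.16,0)
E
```

```text
knob tri (array([ 0.3851, -0.3578,  0.077 ]), np.float64(0.0007))
grip tri (array([ 0.5387, -0.2901,  0.103 ]), np.float64(0.0041))
pivot top z.07 [ 0.39706958 -0.28367954  0.07      ] wheel hub [ 0.49778434 -0.31980256  0.088     ] knob@.087 [ 0.3847647  -0.35443976  0.087     ]
pad axis -0.11422213877487128
yaw 3.026 turn -0.115 shift after turn: x 0.1296 y -0.5496 z 0.0032 | before: x 0.0655 y -0.5608 at [0.5146 0.2046 0.1632] q6 -1.26
```

Both strips lie on their pads and the lever is home. Now to the lever knob at about (0.386, -0.357).

Request:
servo_tool:
  series:
    - [[0.0057, -0.0521, 0], 0, 0.4]
    - [[0.0057, -0.0521, 0], 0, 0.4]
    - [[0.0057, -0.0521, 0], 0, 0.4]
    - [[0.0057, -0.0521, 0], 0, 0.4]
    - [[0.0057, -0.0521, 0], 0, 0.4]
    - [[0.0057, -0.0521, 0], 0, 0.4]
    - [[0.0057, -0.0521, 0], 0, 0.4]
    - [[0.0057, -0.0521, 0], 0, 0.4]
    - [[0.0057, -0.0521, 0], 0, 0.4]
    - [[0.0057, -0.0521, 0], 0, 0.4]
    - [[0.0057, -0.0521, 0], 0, 0.4]
    - [[0, 0, 0], 0.175, 0.4]
    - [[0, 0, 0], 0.175, 0.4]
    - [[0, 0, 0], 0.175, 0.4]
    - [[0, 0, 0], 0.175, 0.4]
    - [[0, 0, 0], 0.175, 0.4]
    - [[0, 0, 0], 0.175, 0.4]
    - [[0, 0, 0], 0.175, 0.4]
    - [[0, 0, 0], 0.175, 0.4]
    - [[0, 0, 0], 0.17, 0.4]

```text
time_s: 23.95
eef_pos: [0.386, -0.3573, 0.1632]
tool_rot: [0.749, 0.663, -0.0, 0.0]
contact_force: [-0.7, -0.4, 0.7]
opening: 0.034
grip_force: 0.0
```

```bash
python3 - <<'E'
from h import *
env.read_camera("top");plan(.386,-.357,.078,1.456)
cv2.imwrite("pics/k1.png",cv2.resize(env.read_camera("scene")[250:350,240:360],(720,600),interpolation=2))
E
```

```text
yaw 1.446 turn -0.010 shift after turn: x 0.0003 y -0.0001 z 0.0852 | before: x 0.0003 y -0.0001 at [ 0.3861 -0.3573  0.1632] q6 -0.82
```

View pics/k1.png

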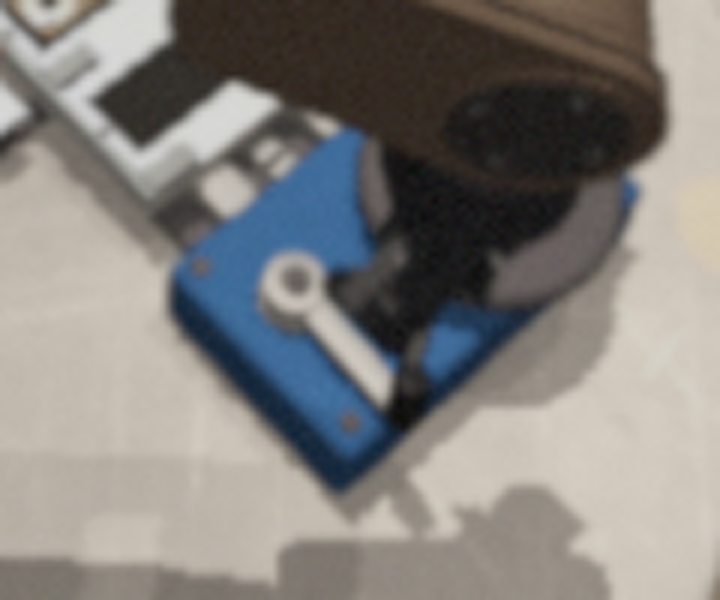

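Request:
servo_tool:
  series:
    - [[0, 0, 0.025], 0, 0.4]
    - [[0, 0, 0.02], 0, 0.4]
    - [[0, 0, 0.01], 0, 0.4]
    - [[0, 0, 0.004], 0, 0.4]
    - [[0, 0, 0.004], 0, 0.4]
    - [[0, 0, 0.002], 0, 0.4]
    - [[0, 0, 0], 0, 0.4]

```text
time_s: 24.92
eef_pos: [0.3873, -0.3568, 0.0984]
tool_rot: [0.746, 0.666, -0.0, 0.0]
contact_force: [0.5, 0.8, 0.6]
opening: 0.0341
grip_force: 0.0
```

Request:
servo_tool:
  series:
    - [[0, 0, 0.008], 0, 0.4]
    - [[0, 0, 0.008], 0, 0.4]
    - [[0, 0, 0.003], 0, 0.4]
    - [[0, 0, 0], 0, 0.4]
    - [[0, 0, 0], 0, 0.2]
    - [[0, 0, 0], 0, 0]
    - [[0, 0, 0], 0, 0]
    - [[0, 0, 0], 0, 0]
    - [[0, 0, 0], 0, 0]

```text
time_s: 26.05
eef_pos: [0.3872, -0.3569, 0.0794]
tool_rot: [0.746, 0.666, -0.0, 0.0]
contact_force: [-2.8, -0.3, 2.3]
opening: 0.0159
grip_force: 58.7
```

Request:
servo_tool:
  series:
    - [[0.0009, -0.0117, 0], 0.157, 0]
    - [[0.0009, -0.0117, 0], 0.157, 0]
    - [[0.0009, -0.0117, 0], 0.157, 0]
    - [[0.0009, -0.0117, 0], 0.157, 0]
    - [[0.0009, -0.0117, 0], 0.157, 0]
    - [[0, 0, 0], 0, 0]
    - [[0, 0, 0], 0, 0]

```text
time_s: 26.92
eef_pos: [0.3385, -0.3271, 0.0794]
tool_rot: [0.944, 0.329, 0.002, -0.001]
contact_force: [5.7, 6.5, 3.3]
opening: 0.0159
grip_force: 59.6
```

Request:
servo_tool:
  series:
    - [[0.003, -0.0117, 0], 0.157, 0]
    - [[0.0012, -0.0117, 0], 0.157, 0]
    - [[0.0012, -0.0117, 0], 0.157, 0]
    - [[0.0012, -0.0117, 0], 0.157, 0]
    - [[0.0012, -0.0117, 0], 0.157, 0]
    - [[0, 0, 0], 0, 0]
    - [[0, 0, 0], 0, 0]

```text
time_s: 27.8
eef_pos: [0.3255, -0.2747, 0.0795]
tool_rot: [0.998, -0.057, 0.003, 0.003]
contact_force: [2.5, -6.7, -4.6]
opening: 0.0157
grip_force: 60.1
```

Request:
servo_tool:
  series:
    - [[0, -0.003, 0], 0.02, 0]
    - [[0, 0, 0], 0, 0]
    - [[0, 0, 0], 0, 0]

```text
time_s: 28.18
eef_pos: [0.3256, -0.2746, 0.0797]
tool_rot: [0.998, -0.066, 0.003, 0.007]
contact_force: [0.9, -16.9, -12.1]
opening: 0.0161
grip_force: 59.7
```

At the stop, so the lever is fully free. I release, rise and look at the wheel grip.

Request:
servo_tool:
  series:
    - [[0, 0.004, 0], 0, 0]
    - [[0, 0, 0], 0, 0]
    - [[0, 0, 0], 0, 0.4]
    - [[0, 0, 0], 0, 0.4]
    - [[0, 0, 0], 0, 0.4]
    - [[0, 0, -0.02], 0, 0.4]
    - [[0, 0, -0.04], 0, 0.4]
    - [[0, 0, -0.06], 0, 0.4]
    - [[0, 0, 0], 0, 0.4]
    - [[0, 0, 0], 0, 0.4]

```text
time_s: 29.42
eef_pos: [0.3235, -0.273, 0.1987]
tool_rot: [0.998, -0.066, -0.0, -0.0]
contact_force: [-0.9, -0.5, -0.6]
opening: 0.0341
grip_force: 0.0
```

```bash
python3 - <<'E'
from h import *
t=env.read_camera("top");s=env.read_camera("scene")
a=cv2.resize(t[185:275,330:400],(467,600),interpolation=2);b=cv2.resize(s[240:335,260:355],(333,333),interpolation=2)
o=np.zeros((600,800,3),np.uint8);o[:,:467]=a;o[:333,467:]=b;cv2.imwrite("pics/w1.png",o)
# grip top corner centre from two views: top face
for n,im,r in(("top",t,(340,195,380,225)),("scene",s,(305,245,340,285))):
    hsv=cv2.cvtColor(im,cv2.COLOR_BGR2HSV).astype(int);H,S,V=hsv[...,0],hsv[...,1],hsv[...,2]
    m=roi(((H<8)|(H>172))&(S>100)&(V>70),*r);c=np.argwhere(m);print(n,c.min(0),c.max(0),c.mean(0));print(V[c.min(0)[0]:c.max(0)[0]+1,c.min(0)[1]:c.max(0)[1]+1] if n=="top" else "")
E
```

```text
top [202 353] [210 362] [205.97727273 358.29545455]
[[124 125 114  66  93 117  66  59  65  64]
 [118 116  61 105 188 186 136  73  70  65]
 [ 67  62  90 185 177 176 180 126  61  69]
 [ 69  73  75 178 174 171 175 180 121  62]
 [ 68  61  47 130 179 168 171 178 182 105]
 [ 77  63  59  43 145 180 166 177 178 188]
 [ 99  80  56  55  50 163 180 180 170 132]
 [ 91  98  76  64  57  50 168 179 109  47]
 [ 58  88 100  59  62  55  43  74  41  40]]
scene [253 318] [267 324] [260.19230769 321.41025641]
```

View pics/w1.png

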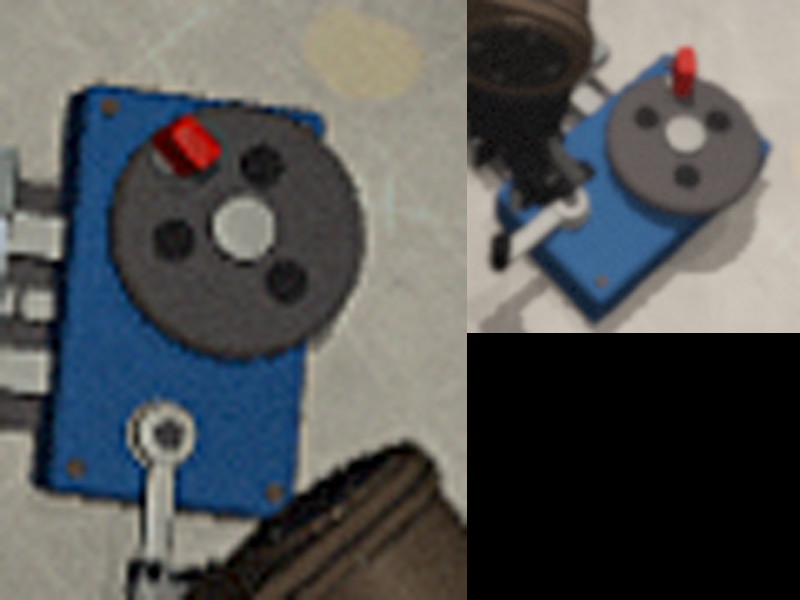

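The lever points toward the robot at (150,570), fully free. The red grip's top face is at (200,145), giving a world position of about (0.537, -0.287) and a radial angle of about 0.72. I approach with the fingers across its flats.

Request:
servo_tool:
  series:
    - [[0, 0, 0], -0.17, 0.6]
    - [[0, 0, 0], -0.17, 0.6]
    - [[0, 0, 0], -0.17, 0.6]
    - [[0, 0, 0], -0.17, 0.6]
    - [[0, 0, 0], -0.172, 0.5]
    - [[0.038, 0.038, 0], 0, 0.5]
    - [[0.038, 0.038, 0], 0, 0.5]
    - [[0.038, 0.038, 0.01], 0, 0.5]
    - [[0.037, 0.037, 0.01], 0, 0.5]
    - [[0, 0, 0], 0, 0.5]
    - [[0, 0, 0], 0, 0.5]
    - [[0, 0, 0], 0, 0.5]

```text
time_s: 31.02
eef_pos: [0.5358, -0.2873, 0.1791]
tool_rot: [0.936, 0.352, -0.0, -0.0]
contact_force: [-1.4, 0.3, 0.3]
opening: 0.0427
grip_force: 0.0
```

```bash
python3 - <<'E'
from h import *
plan(.537,-.287,.09,.72)
cv2.imwrite("pics/w2.png",cv2.resize(env.read_camera("scene")[210:310,270:370],(600,600),interpolation=2))
E
```

```text
yaw 0.719 turn -0.001 shift after turn: x 0.0011 y 0.0005 z 0.0891 | before: x 0.0011 y 0.0005 at [ 0.5358 -0.2873  0.1791] q6 0.19
```

View pics/w2.png

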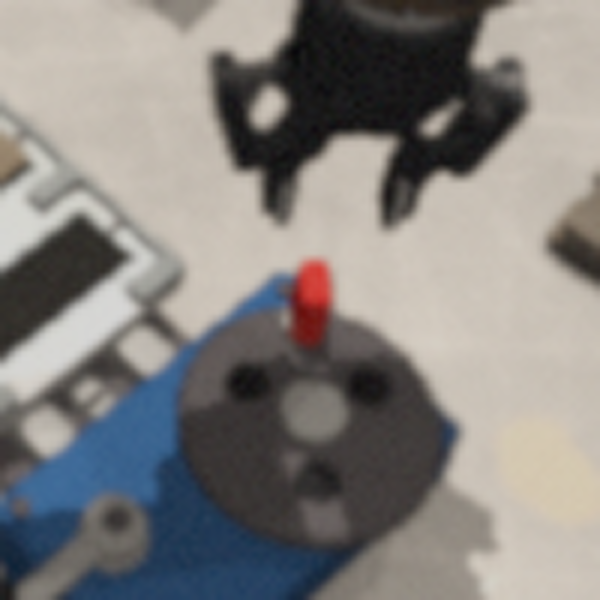

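```bash
python3 - <<'E'
from h import *
for z in(.179,.122): print((w2px("scene",(.5358,-.2873,z))-[270,210])*6)
E
```

```text
[328.84236005 210.03502565]
[310.14892497 277.11967918]
```

The projection of the descent lands on the grip's top face. Going down and closing.

Request:
servo_tool:
  series:
    - [[0.001, 0, 0.025], 0, 0.5]
    - [[0, 0, 0.02], 0, 0.5]
    - [[0, 0, 0.008], 0, 0.5]
    - [[0, 0, 0.008], 0, 0.5]
    - [[0, 0, 0.008], 0, 0.5]
    - [[0, 0, 0.008], 0, 0.5]
    - [[0, 0, 0.008], 0, 0.5]
    - [[0, 0, 0.003], 0, 0.5]
    - [[0, 0, 0], 0, 0.3]
    - [[0, 0, 0], 0, 0]
    - [[0, 0, 0], 0, 0]
    - [[0, 0, 0], 0, 0]
    - [[0, 0, 0], 0, 0]

```text
time_s: 32.7
eef_pos: [0.5382, -0.2872, 0.0915]
tool_rot: [0.936, 0.352, 0.001, 0.001]
contact_force: [3.6, -2.1, -2.0]
opening: 0.0152
grip_force: 59.1
```

Request:
servo_tool:
  series:
    - [[-0.0006, -0.008, 0], -0.16, 0]
    - [[-0.0006, -0.008, 0], -0.16, 0]
    - [[-0.0006, -0.008, 0], -0.16, 0]
    - [[-0.0006, -0.008, 0], -0.16, 0]
    - [[0, 0, 0], 0, 0]
    - [[0, 0, 0], 0, 0]

```text
time_s: 33.45
eef_pos: [0.5107, -0.271, 0.0915]
tool_rot: [0.778, 0.629, -0.0, 0.0]
contact_force: [0.9, -2.4, 0.9]
opening: 0.0146
grip_force: 59.5
```

```bash
python3 - <<'E'
from h import *
p=env.sense()["eef_pos"];a=yaw();print(a,p,"centre est",p[:2]-.05*np.array([np.cos(a),np.sin(a)]),env.sense()["contact_force"],env.sense()["wrist_torque"],env.sense()["joint_pos"][5])
E
```

```text
1.3596873883143794 [ 0.51065894 -0.27098455  0.09151592] centre est [ 0.50018172 -0.31987451] [ 0.94833076 -2.42000851  0.90255308] [-0.37120228 -0.2842584   0.52790985] -0.4511541197277231
```

Request:
servo_tool:
  series:
    - [[-0.0006, -0.008, 0], -0.16, 0]
    - [[-0.0006, -0.008, 0], -0.16, 0]
    - [[-0.0006, -0.008, 0], -0.16, 0]
    - [[-0.0006, -0.008, 0], -0.16, 0]
    - [[-0.0006, -0.008, 0], -0.16, 0]
    - [[0, 0, 0], 0, 0]
    - [[0, 0, 0], 0, 0]

```text
time_s: 34.33
eef_pos: [0.4725, -0.2784, 0.0915]
tool_rot: [0.472, 0.882, -0.001, 0.001]
contact_force: [3.2, -4.4, -1.0]
opening: 0.0157
grip_force: 60.0
```

Request:
servo_tool:
  series:
    - [[-0.0006, -0.008, 0], -0.16, 0]
    - [[-0.0006, -0.008, 0], -0.16, 0]
    - [[-0.0006, -0.008, 0], -0.16, 0]
    - [[-0.0006, -0.008, 0], -0.16, 0]
    - [[-0.0006, -0.008, 0], -0.16, 0]
    - [[-0.0006, -0.008, 0], -0.16, 0]
    - [[0, 0, 0], 0, 0]
    - [[0, 0, 0], 0, 0]

```text
time_s: 35.33
eef_pos: [0.4503, -0.3186, 0.0915]
tool_rot: [0.012, 1.0, -0.001, 0.001]
contact_force: [5.5, -4.3, -0.8]
opening: 0.0151
grip_force: 60.0
```

```bash
python3 - <<'E'
from h import *
p=env.sense()["eef_pos"];a=yaw();print(a,p,"centre est",p[:2]-.05*np.array([np.cos(a),np.sin(a)]),env.sense()["contact_force"],env.sense()["wrist_torque"],env.sense()["joint_pos"][5])
E
```

```text
3.116707170844369 [ 0.4503188  -0.31862391  0.09149603] centre est [ 0.50030331 -0.31986806] [ 5.45275513 -4.29444759 -0.78767872] [-0.47207178 -0.47725011  0.20553837] -2.345937943330443
```

Request:
servo_tool:
  series:
    - [[0, 0, 0], 0, 0.5]
    - [[0, 0, 0], 0, 0.5]
    - [[0, 0, 0], 0, 0.5]
    - [[0, 0, -0.02], 0, 0.5]
    - [[0, 0, -0.03], 0, 0.5]
    - [[0, 0, -0.02], 0, 0.5]
    - [[0, 0, 0], 0.1848, 0.5]
    - [[0, 0, 0], 0.1848, 0.5]
    - [[0, 0, 0], 0.1848, 0.5]
    - [[0, 0, 0], 0.1848, 0.5]
    - [[0, 0, 0], 0.1848, 0.5]
    - [[0, 0, 0], 0.1848, 0.5]
    - [[0, 0, 0], 0.1848, 0.5]
    - [[0, 0, 0], 0.1848, 0.5]
    - [[0, 0, 0], 0.1848, 0.5]
    - [[0, 0, 0], 0.1848, 0.5]
    - [[0, 0, 0], 0.1848, 0.5]
    - [[0, 0, 0], 0.1848, 0.5]
    - [[0, 0, 0], 0.1848, 0.5]
    - [[0, 0, 0], 0.1848, 0.5]

```text
time_s: 37.83
eef_pos: [0.4492, -0.3179, 0.1609]
tool_rot: [0.966, 0.26, -0.0, -0.001]
contact_force: [0.4, 0.7, 0.5]
opening: 0.0427
grip_force: 0.0
```

Request:
servo_tool:
  series:
    - [[0, 0, 0], 0.1848, 0.5]
    - [[0, 0, 0], 0.1848, 0.5]
    - [[0, 0, 0], 0.1848, 0.5]
    - [[0, 0, 0], 0, 0.5]
    - [[0, 0, 0], 0, 0.5]

```text
time_s: 38.45
eef_pos: [0.4494, -0.3181, 0.161]
tool_rot: [1.0, -0.01, -0.0, -0.0]
contact_force: [0.2, 0.0, 0.0]
opening: 0.0425
grip_force: 0.0
```

```bash
python3 - <<'E'
from h import *
plan(.4503,-.3186,.0915,3.117)
cv2.imwrite("pics/w3.png",cv2.resize(env.read_camera("scene")[190:340,190:350],(640,600),interpolation=2))
E
```

```text
yaw -0.019 turn 0.005 shift after turn: x 0.0009 y 0.0005 z 0.0695 | before: x 0.0009 y 0.0005 at [ 0.4494 -0.3181  0.161 ] q6 0.79
```

View pics/w3.png

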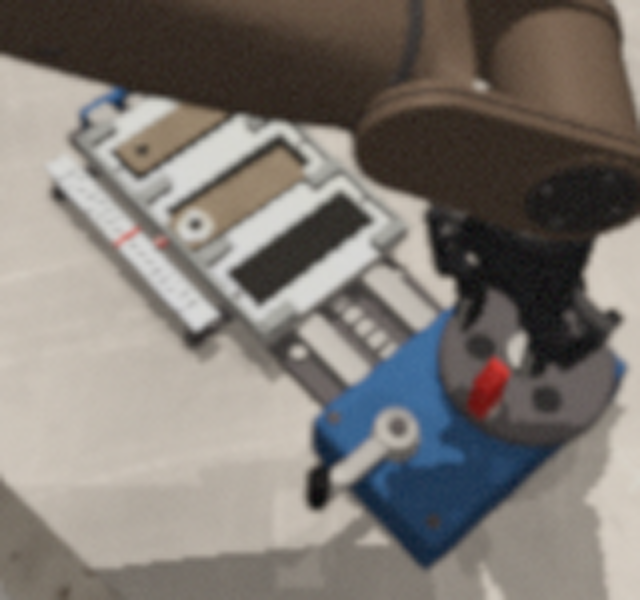

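Tray has moved, the pointer at (160,242) is nearing the mark at (127,237), and both strips are in place. Regripping and continuing.

Request:
servo_tool:
  series:
    - [[0.001, 0, 0.02], 0.005, 0.5]
    - [[0, 0, 0.015], 0, 0.5]
    - [[0, 0, 0.01], 0, 0.5]
    - [[0, 0, 0.01], 0, 0.5]
    - [[0, 0, 0.01], 0, 0.5]
    - [[0, 0, 0.0045], 0, 0.5]
    - [[0, 0, 0], 0, 0.3]
    - [[0, 0, 0], 0, 0]
    - [[0, 0, 0], 0, 0]
    - [[0, 0, 0], 0, 0]
    - [[0, 0, 0], 0, 0]

```text
time_s: 39.88
eef_pos: [0.4507, -0.3186, 0.092]
tool_rot: [1.0, -0.013, 0.0, 0.0]
contact_force: [0.2, -1.4, 0.1]
opening: 0.0153
grip_force: 60.2
```

Request:
servo_tool:
  series:
    - [[0.0006, 0.008, 0], -0.16, 0]
    - [[0.0006, 0.008, 0], -0.16, 0]
    - [[0.0006, 0.008, 0], -0.16, 0]
    - [[0.0006, 0.008, 0], -0.16, 0]
    - [[0, 0, 0], 0, 0]
    - [[0, 0, 0], 0, 0]

```text
time_s: 40.62
eef_pos: [0.4598, -0.3487, 0.092]
tool_rot: [0.954, 0.301, 0.0, 0.001]
contact_force: [0.7, -0.3, 2.0]
opening: 0.015
grip_force: 60.5
```

Request:
servo_tool:
  series:
    - [[0.0006, 0.008, 0], -0.16, 0]
    - [[0.0006, 0.008, 0], -0.16, 0]
    - [[0.0006, 0.008, 0], -0.16, 0]
    - [[0.0006, 0.008, 0], -0.16, 0]
    - [[0, 0, 0], 0, 0]
    - [[0, 0, 0], 0, 0]

```text
time_s: 41.38
eef_pos: [0.485, -0.3672, 0.092]
tool_rot: [0.811, 0.586, 0.0, 0.0]
contact_force: [2.3, 2.0, 4.3]
opening: 0.0153
grip_force: 60.9
```

```bash
cat > ptr.py <<'E'
from h import *
S0=env.sense();p=S0["eef_pos"];a=yaw();print("yaw",a,p,S0["contact_force"],"q6",S0["joint_pos"][5])
ay=np.array([.1135,.9935])
t=env.read_camera("top");s=env.read_camera("scene")
for n,im,r in(("top",t,(255,240,305,262)),("scene",s,(205,235,250,275))):
    hsv=cv2.cvtColor(im,cv2.COLOR_BGR2HSV).astype(int);H,S,V=hsv[...,0],hsv[...,1],hsv[...,2]
    m=roi((((H<10)|(H>170))&(S>60)&(V>60)).astype(np.uint8),*r)
    k,l,st,c=cv2.connectedComponentsWithStats(m,connectivity=8)
    for i in range(1,k):
        if st[i,4]>3: w=px2w(n,c[i],.04)[:2];print(n,c[i].round(1),st[i],w.round(4),"along %.4f"%(w@ay))
    cv2.imwrite(f"pics/p_{n}.png",im)
E
python3 ptr.py
```

```text
yaw 1.2513914239566843 [ 0.48497825 -0.36721888  0.09201367] [2.34777919 1.97732309 4.31892059] q6 -0.4955190278947153
top [273.7 249.2] [272 245   5  10  18] [ 0.3966 -0.0161] along 0.0290
scene [223.3 247.6] [219 246   9   5  16] [ 0.3979 -0.0181] along 0.0272
```

```bash
python3 - <<'E'
import cv2,numpy as np
s=cv2.imread("pics/p_scene.png")[232:268,205:245];t=cv2.imread("pics/p_top.png")[236:264,256:296]
o=np.zeros((360,800,3),np.uint8);o[:,:400]=cv2.resize(s,(400,360),interpolation=2);o[:280,400:]=cv2.resize(t,(400,280),interpolation=2)
cv2.imwrite("pics/p1.png",o)
E
```

```text
(no output)
```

View pics/p1.png

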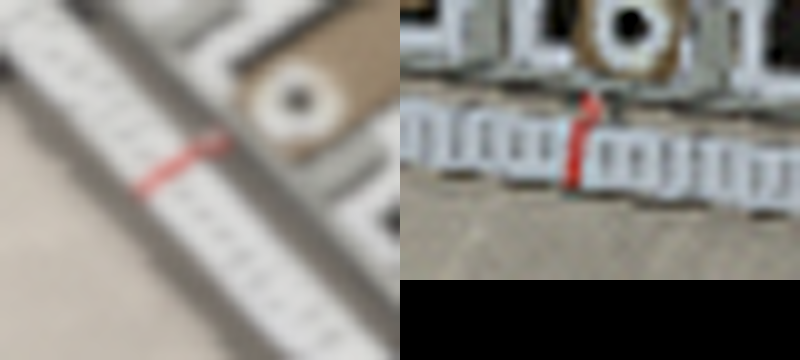

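The pointer, at about (593,105) in the right crop, is still just short of the mark line extrapolated to x≈587. That's roughly 2.5 mm, or 0.17 rad to go. I've used up my picture views, so from here I check by numbers.

Request:
servo_tool:
  series:
    - [[0.0003, 0.0043, 0], -0.085, 0]
    - [[0.0003, 0.0043, 0], -0.085, 0]
    - [[0, 0, 0], 0, 0]
    - [[0, 0, 0], 0, 0]

```text
time_s: 41.98
eef_pos: [0.4931, -0.3691, 0.092]
tool_rot: [0.758, 0.653, 0.0, 0.0]
contact_force: [-0.4, 2.1, 4.8]
opening: 0.0152
grip_force: 61.0
```

```bash
cat > ptr2.py <<'E'
from h import *
ay=np.array([.1135,.9935]);ax=np.array([.9935,-.1135])
print("yaw",yaw())
for n,r in(("top",(264,240,284,262)),("scene",(210,238,236,262))):
  for im,tag in((cv2.imread(f"pics/p_{n}.png"),"before"),(env.read_camera(n),"now")):
    b=im.astype(float);w=np.clip(b[...,2]-b[...,:2].max(2)-12,0,None);w=roi(w,*r)
    ys,xs=np.nonzero(w>0);W=w[ys,xs];P=np.array([px2w(n,(x,y),.04)[:2] for x,y in zip(xs,ys)])
    u=P@ax;v=P@ay;L=[]
    for lo in np.arange(.36,.43,.006):
        k=(u>=lo)&(u<lo+.006)
        if W[k].sum()>20:L.append((round(lo+.003,3),round(float((v[k]*W[k]).sum()/W[k].sum()),4),int(W[k].sum())))
    print(n,tag,L)
E
python3 ptr2.py
```

```text
yaw 1.4217986000602343
top before [(np.float64(0.381), 0.0305, 219), (np.float64(0.387), 0.0306, 240), (np.float64(0.393), 0.0298, 132), (np.float64(0.399), 0.0294, 286), (np.float64(0.405), 0.027, 253), (np.float64(0.411), 0.0288, 50)]
top now [(np.float64(0.381), 0.0305, 208), (np.float64(0.387), 0.0306, 241), (np.float64(0.393), 0.0297, 144), (np.float64(0.399), 0.0299, 287), (np.float64(0.405), 0.0305, 217), (np.float64(0.411), 0.032, 108)]
scene before [(np.float64(0.381), 0.0279, 146), (np.float64(0.387), 0.0286, 120), (np.float64(0.393), 0.0282, 183), (np.float64(0.399), 0.0285, 107), (np.float64(0.405), 0.0268, 170), (np.float64(0.411), 0.0261, 69)]
scene now [(np.float64(0.381), 0.0279, 146), (np.float64(0.387), 0.0286, 118), (np.float64(0.393), 0.0282, 183), (np.float64(0.399), 0.0285, 113), (np.float64(0.405), 0.0293, 212), (np.float64(0.411), 0.0282, 81)]
```

The pointer matches the mark within about 0.5 mm in both views. I release the grip and go back to the lever knob.

Request:
servo_tool:
  series:
    - [[0, 0, 0], 0, 0.4]
    - [[0, 0, 0], 0, 0.4]
    - [[0, 0, 0], 0, 0.4]
    - [[0, 0, -0.02], 0, 0.4]
    - [[0, 0, -0.03], 0, 0.4]
    - [[0, 0, -0.04], 0, 0.4]
    - [[0, 0, 0], 0.171, 0.4]
    - [[0, 0, 0], 0.171, 0.4]
    - [[0, 0, 0], 0.171, 0.4]
    - [[0, 0, 0], 0.171, 0.4]
    - [[0, 0, 0], 0.171, 0.4]
    - [[0, 0, 0], 0.171, 0.4]
    - [[0, 0, 0], 0.171, 0.4]
    - [[0, 0, 0], 0.171, 0.4]
    - [[0, 0, 0], 0.167, 0.4]
    - [[0, 0, 0], 0, 0.4]
    - [[0, 0, 0], 0, 0.4]

```text
time_s: 44.2
eef_pos: [0.4934, -0.3694, 0.1825]
tool_rot: [0.999, -0.055, 0.0, 0.0]
contact_force: [-0.0, -0.1, 0.6]
opening: 0.0339
grip_force: 0.0
```

```bash
python3 ptr2.py | grep now; python3 - <<'E'
from h import *
plan(.3256,-.2746,.12,-.114)
E
```

```text
top now [(np.float64(0.381), 0.0305, 215), (np.float64(0.387), 0.0306, 245), (np.float64(0.393), 0.0298, 138), (np.float64(0.399), 0.03, 278), (np.float64(0.405), 0.0305, 220), (np.float64(0.411), 0.0319, 112)]
scene now [(np.float64(0.381), 0.0279, 146), (np.float64(0.387), 0.0286, 118), (np.float64(0.393), 0.0282, 182), (np.float64(0.399), 0.0285, 111), (np.float64(0.405), 0.0294, 211), (np.float64(0.411), 0.0283, 84)]
yaw -0.110 turn 0.004 shift after turn: x -0.1773 y -0.0750 z 0.0620 | before: x -0.1771 y -0.0757 at [ 0.4932 -0.3693  0.182 ] q6 0.87
```

Request:
servo_tool:
  series:
    - [[-0.0443, -0.0188, 0], 0, 0.4]
    - [[-0.0443, -0.0188, 0], 0, 0.4]
    - [[-0.0443, -0.0188, 0], 0, 0.4]
    - [[-0.0443, -0.0188, 0], 0, 0.4]
    - [[0, 0, 0.025], 0, 0.4]
    - [[0, 0, 0.02], 0, 0.4]
    - [[0, 0, 0.01], 0, 0.4]
    - [[0, 0, 0], 0, 0.4]
    - [[0, 0, 0], 0, 0.4]

```text
time_s: 45.42
eef_pos: [0.3259, -0.2753, 0.1273]
tool_rot: [0.998, -0.056, 0.0, 0.0]
contact_force: [-0.6, -0.2, 0.0]
opening: 0.0339
grip_force: 0.0
```

```bash
python3 - <<'E'
from h import *
plan(.3256,-.2746,.08,-.114)
E
```

```text
yaw -0.111 turn 0.003 shift after turn: x -0.0004 y -0.0006 z 0.0473 | before: x -0.0004 y -0.0006 at [ 0.3259 -0.2753  0.1273] q6 0.74
```

Request:
servo_tool:
  series:
    - [[0, 0, 0.015], 0, 0.4]
    - [[0, 0, 0.006], 0, 0.4]
    - [[0, 0, 0.006], 0, 0.4]
    - [[0, 0, 0.006], 0, 0.4]
    - [[0, 0, 0.006], 0, 0.4]
    - [[0, 0, 0.006], 0, 0.4]
    - [[0, 0, 0.002], 0, 0.4]
    - [[0, 0, 0], 0, 0.2]
    - [[0, 0, 0], 0, 0]
    - [[0, 0, 0], 0, 0]
    - [[0, 0, 0], 0, 0]
    - [[0, 0, 0], 0, 0]

```text
time_s: 46.92
eef_pos: [0.3254, -0.2748, 0.0797]
tool_rot: [0.998, -0.056, -0.0, 0.0]
contact_force: [-0.3, 0.0, -0.0]
opening: 0.0162
grip_force: 58.5
```

Request:
servo_tool:
  series:
    - [[0.0009, 0.0117, 0], -0.157, 0]
    - [[0.0009, 0.0117, 0], -0.157, 0]
    - [[0.0009, 0.0117, 0], -0.157, 0]
    - [[0.0009, 0.0117, 0], -0.157, 0]
    - [[0.0009, 0.0117, 0], -0.157, 0]
    - [[0, 0, 0], 0, 0]
    - [[0, 0, 0], 0, 0]

```text
time_s: 47.8
eef_pos: [0.3414, -0.3297, 0.0797]
tool_rot: [0.944, 0.329, 0.0, 0.0]
contact_force: [0.9, -0.1, -0.2]
opening: 0.0156
grip_force: 59.6
```

Request:
servo_tool:
  series:
    - [[0.0009, 0.0117, 0], -0.157, 0]
    - [[0.0009, 0.0117, 0], -0.157, 0]
    - [[0.0009, 0.0117, 0], -0.157, 0]
    - [[0.0009, 0.0117, 0], -0.157, 0]
    - [[0.0009, 0.0117, 0], -0.157, 0]
    - [[0, 0, 0], 0, 0]
    - [[0, 0, 0], 0, 0]

```text
time_s: 48.68
eef_pos: [0.3905, -0.3566, 0.0796]
tool_rot: [0.746, 0.666, -0.0, -0.001]
contact_force: [-3.9, 3.7, 5.6]
opening: 0.016
grip_force: 60.3
```

Request:
servo_tool:
  series:
    - [[0, 0.004, 0], -0.02, 0]
    - [[0, 0, 0], 0, 0]
    - [[0, 0, 0], 0, 0]

```text
time_s: 49.05
eef_pos: [0.3907, -0.3566, 0.0796]
tool_rot: [0.739, 0.673, -0.003, -0.006]
contact_force: [-17.2, 5.9, 11.5]
opening: 0.0157
grip_force: 61.3
```

The lever is against its home stop. Release and retreat.

Request:
servo_tool:
  series:
    - [[0, -0.0035, 0], 0, 0]
    - [[0, 0, 0], 0, 0]
    - [[0, 0, 0], 0, 0.4]
    - [[0, 0, 0], 0, 0.4]
    - [[0, 0, 0], 0, 0.4]
    - [[0, 0, -0.02], 0, 0.4]
    - [[0, 0, -0.04], 0, 0.4]
    - [[0, 0, -0.06], 0, 0.4]
    - [[0, 0, -0.02], 0, 0.4]
    - [[-0.05, 0, 0], 0, 0.4]
    - [[-0.05, 0, 0], 0, 0.4]
    - [[-0.05, 0, 0], 0, 0.4]
    - [[0, 0, 0], 0, 0.4]
    - [[0, 0, 0], 0, 0.4]

```text
time_s: 50.8
eef_pos: [0.3779, -0.5065, 0.219]
tool_rot: [0.739, 0.674, 0.0, -0.001]
contact_force: [-0.9, 0.6, 0.1]
opening: 0.0343
grip_force: 0.0
```

```bash
python3 ptr2.py | grep now; python3 - <<'E'
from look import *
t=strips("end")
hsv=cv2.cvtColor(t,cv2.COLOR_BGR2HSV).astype(int)
print("knob",rect(roi(hsv[...,2]<48,355,240,390,270),"top",.087,5)); print(env.sense()["eef_pos"],env.sense()["time_s"])
E
```

```text
top now [(np.float64(0.381), 0.0305, 205), (np.float64(0.387), 0.0306, 228), (np.float64(0.393), 0.0297, 138), (np.float64(0.399), 0.0299, 270), (np.float64(0.405), 0.0306, 204), (np.float64(0.411), 0.0319, 104)]
scene now [(np.float64(0.381), 0.0279, 147), (np.float64(0.387), 0.0286, 119), (np.float64(0.393), 0.0281, 183), (np.float64(0.399), 0.0285, 112), (np.float64(0.405), 0.0293, 217), (np.float64(0.411), 0.0283, 85)]
0.051 ([0.4771, -0.0351], [0.035, 0.118], -0.158, [279.0, 225.2])
0.051 ([0.4973, 0.0381], [0.02, 0.115], 0.015, [257.0, 218.3])
pad ([0.4798, -0.1023], [0.038, 0.121], -0.111, [299.3, 224.8])
pad ([0.489, -0.0227], [0.036, 0.122], -0.189, [274.4, 219.2])
knob [([0.388, -0.3529], [0.013, 0.024], -1.559, [377.8, 252.9])]
[ 0.37830394 -0.50583781  0.21966556] 50.95
```

The strip on pad 2 has been knocked about 12 mm toward the robot and skewed, and the ROI cuts off the other one. I measure both again with a wider ROI.

```bash
python3 - <<'E'
from look import *
for n,r in(("top",(235,190,335,255)),("scene",(195,180,300,285))):
    t=env.read_camera(n)
    hsv=cv2.cvtColor(t,cv2.COLOR_BGR2HSV).astype(int);H,S,V=hsv[...,0],hsv[...,1],hsv[...,2]
    m=(S>60)&(S<150)&(V<150)&(V>55)&(H>8)&(H<30)
    for o in rect(roi(m,*r),n,.051,60): print(n,"strip",o)
    for o in rect(roi(V<60,*r),n,.045,20): print(n,"dark",o)
plan(.4775,-.0351,.15,-.158)
E
```

```text
top strip ([0.4771, -0.0352], [0.036, 0.118], -0.154, [279.1, 225.5])
top strip ([0.4978, 0.0503], [0.034, 0.117], -0.107, [254.4, 219.0])
top dark ([0.4798, -0.1023], [0.038, 0.121], -0.112, [299.3, 224.8])
top dark ([0.489, -0.0227], [0.036, 0.122], -0.189, [274.4, 219.2])
scene strip ([0.762, -0.0041], [0.031, 0.056], -0.815, [292.8, 182.2])
scene strip ([0.5303, 0.0262], [0.348, 0.386], -0.908, [246.4, 225.4])
scene dark ([0.4589, -0.0342], [0.106, 0.422], -1.306, [246.2, 236.6])
yaw 1.479 turn -1.504 shift after turn: x -0.0239 y 0.4807 z 0.0699 | before: x 0.4780 y 0.0558 at [ 0.3783 -0.506   0.2199] q6 -1.00
```

Request:
servo_tool:
  series:
    - [[0.0531, 0.0062, 0], 0, 0.55]
    - [[0.0531, 0.0062, 0], 0, 0.55]
    - [[0.0531, 0.0062, 0], 0, 0.55]
    - [[0.0531, 0.0062, 0], 0, 0.55]
    - [[0.0531, 0.0062, 0], 0, 0.55]
    - [[0.0531, 0.0062, 0], 0, 0.55]
    - [[0.0531, 0.0062, 0], 0, 0.55]
    - [[0.0531, 0.0062, 0], 0, 0.55]
    - [[0.0531, 0.0062, 0], 0, 0.55]
    - [[0, 0, 0], -0.167, 0.55]
    - [[0, 0, 0], -0.167, 0.55]
    - [[0, 0, 0], -0.167, 0.55]
    - [[0, 0, 0], -0.167, 0.55]
    - [[0, 0, 0], -0.167, 0.55]
    - [[0, 0, 0], -0.167, 0.55]
    - [[0, 0, 0], -0.167, 0.55]
    - [[0, 0, 0], -0.167, 0.55]
    - [[0, 0, 0], -0.171, 0.55]
    - [[0, 0, 0], 0, 0.55]
    - [[0, 0, 0], 0, 0.55]

```text
time_s: 53.55
eef_pos: [0.4775, -0.0361, 0.2197]
tool_rot: [0.079, 0.997, -0.0, 0.0]
contact_force: [-0.2, -0.1, 1.0]
opening: 0.0472
grip_force: 0.0
```

```bash
python3 - <<'E'
from h import *
plan(.4773,-.0352,.065,-.154)
E
```

```text
yaw 2.983 turn -0.004 shift after turn: x 0.0003 y 0.0008 z 0.1547 | before: x 0.0003 y 0.0008 at [ 0.4775 -0.0361  0.2197] q6 -1.70
```

Request:
servo_tool:
  series:
    - [[0, 0.0008, 0.05], -0.004, 0.55]
    - [[0, 0, 0.045], 0, 0.55]
    - [[0, 0, 0.03], 0, 0.55]
    - [[0, 0, 0.02], 0, 0.55]
    - [[0, 0, 0.01], 0, 0.55]
    - [[0, 0, 0], 0, 0.55]
    - [[0, 0, 0], 0, 0.55]

```text
time_s: 54.42
eef_pos: [0.4786, -0.0358, 0.0657]
tool_rot: [0.076, 0.997, -0.0, 0.001]
contact_force: [-0.3, 0.7, 0.3]
opening: 0.0469
grip_force: 0.0
```

```bash
python3 - <<'E'
from h import *
plan(.4773,-.0352,.0445,-.154)
E
```

```text
yaw 2.989 turn 0.001 shift after turn: x 0.0014 y 0.0004 z 0.0212 | before: x 0.0014 y 0.0004 at [ 0.4786 -0.0358  0.0657] q6 -1.70
```

Request:
servo_tool:
  series:
    - [[0, 0.0005, 0.01], 0, 0.55]
    - [[0, 0, 0.006], 0, 0.55]
    - [[0, 0, 0.003], 0, 0.55]
    - [[0, 0, 0.0015], 0, 0.55]
    - [[0, 0, 0], 0, 0.55]
    - [[0, 0, 0], 0, 0.55]

```text
time_s: 55.18
eef_pos: [0.478, -0.0351, 0.0443]
tool_rot: [0.076, 0.997, -0.0, 0.0]
contact_force: [-0.1, -0.3, -0.6]
opening: 0.047
grip_force: 0.0
```

Request:
servo_tool:
  series:
    - [[0, 0, 0.0008], 0, 0.5]
    - [[0, 0, 0], 0, 0.4]
    - [[0, 0, 0], 0, 0.2]
    - [[0, 0, 0], 0, 0]
    - [[0, 0, 0], 0, 0]
    - [[0, 0, 0], 0, 0]

```text
time_s: 55.92
eef_pos: [0.4786, -0.0353, 0.0444]
tool_rot: [0.076, 0.997, -0.0, 0.001]
contact_force: [-1.4, 0.1, 4.8]
opening: 0.0338
grip_force: 60.0
```

Request:
servo_tool:
  series:
    - [[0, 0, -0.01], 0, 0]
    - [[0, 0, -0.015], 0, 0]
    - [[0, 0, 0], -0.04, 0]
    - [[0, 0, 0], 0, 0]
    - [[0, 0, 0], 0, 0]

```text
time_s: 56.55
eef_pos: [0.4775, -0.035, 0.0683]
tool_rot: [0.056, 0.998, 0.0, -0.0]
contact_force: [0.2, -0.3, -1.6]
opening: 0.034
grip_force: 60.5
```

```bash
python3 - <<'E'
from h import *
plan(.4903,-.0272,.0445,-.114)
E
```

```text
yaw 3.029 turn 0.001 shift after turn: x -0.0118 y 0.0092 z 0.0238 | before: x -0.0118 y 0.0092 at [ 0.4775 -0.035   0.0683] q6 -1.74
```

Request:
servo_tool:
  series:
    - [[-0.0118, 0.0092, 0], 0, 0]
    - [[0, 0, 0.01], 0, 0]
    - [[0, 0, 0.008], 0, 0]
    - [[0, 0, 0], 0, 0]
    - [[0, 0, 0], 0, 0]

```text
time_s: 57.18
eef_pos: [0.4904, -0.0273, 0.05]
tool_rot: [0.056, 0.998, 0.0, -0.0]
contact_force: [-0.2, -0.1, -1.8]
opening: 0.0338
grip_force: 60.4
```

```bash
python3 - <<'E'
from h import *
plan(.4903,-.0272,.0445,-.114)
E
```

```text
yaw 3.029 turn 0.001 shift after turn: x 0.0001 y 0.0001 z 0.0055 | before: x 0.0001 y 0.0001 at [ 0.4904 -0.0273  0.05  ] q6 -1.72
```

Request:
servo_tool:
  series:
    - [[0, 0, 0.003], 0, 0]
    - [[0, 0, 0.002], 0, 0]
    - [[0, 0, 0.001], 0, 0]
    - [[0, 0, 0], 0, 0]
    - [[0, 0, 0], 0, 0]

```text
time_s: 57.8
eef_pos: [0.4906, -0.0273, 0.0444]
tool_rot: [0.056, 0.998, -0.0, -0.0]
contact_force: [-1.0, 0.7, 0.2]
opening: 0.0337
grip_force: 61.2
```

Request:
servo_tool:
  series:
    - [[0, 0, 0.0005], 0, 0]
    - [[0, 0, 0], 0, 0.5]
    - [[0, 0, 0], 0, 0.5]
    - [[0, 0, 0], 0, 0.5]
    - [[0, 0, -0.01], 0, 0.5]
    - [[0, 0, -0.03], 0, 0.5]
    - [[0, 0, -0.06], 0, 0.5]
    - [[0, 0, -0.04], 0, 0.5]
    - [[0, 0.06, 0], 0, 0.5]
    - [[0, 0.06, 0], 0, 0.5]
    - [[0, 0.06, 0], 0, 0.5]
    - [[0, 0.06, 0], 0, 0.5]
    - [[0, 0, 0], 0, 0.5]
    - [[0, 0, 0], 0, 0.5]

```text
time_s: 59.55
eef_pos: [0.5174, 0.2113, 0.1841]
tool_rot: [0.056, 0.998, -0.0, 0.0]
contact_force: [-0.2, -0.1, -0.4]
opening: 0.0428
grip_force: 0.0
```

```bash
python3 ptr2.py | grep now; python3 - <<'E'
from look import *
t=env.read_camera("top");hsv=cv2.cvtColor(t,cv2.COLOR_BGR2HSV).astype(int);H,S,V=hsv[...,0],hsv[...,1],hsv[...,2]
m=(S>60)&(S<150)&(V<150)&(V>55)&(H>8)&(H<30)
for o in rect(roi(m,240,190,335,255),"top",.051,60): print("strip",o)
for o in rect(roi(V<60,262,190,335,255),"top",.045,20): print("dark",o)
print("knob",rect(roi(V<48,355,240,390,270),"top",.087,5))
m=((H<8)|(H>172))&(S>100)&(V>70);print("grip",rect(roi(m,335,190,400,250),"top",.122,10))
print(env.sense()["eef_pos"],env.sense()["time_s"])
E
```

```text
top now [(np.float64(0.381), 0.0305, 216), (np.float64(0.387), 0.0306, 242), (np.float64(0.393), 0.0298, 138), (np.float64(0.399), 0.0299, 287), (np.float64(0.405), 0.0305, 227), (np.float64(0.411), 0.0319, 112)]
scene now [(np.float64(0.381), 0.0279, 138), (np.float64(0.387), 0.0286, 114), (np.float64(0.393), 0.0281, 171), (np.float64(0.399), 0.0286, 102), (np.float64(0.405), 0.0294, 179), (np.float64(0.411), 0.0281, 61)]
strip ([0.4882, -0.0254], [0.035, 0.119], -0.113, [276.4, 224.3])
strip ([0.4982, 0.0504], [0.035, 0.117], -0.111, [254.4, 218.6])
dark ([0.4798, -0.1023], [0.038, 0.121], -0.111, [299.3, 224.8])
knob [([0.388, -0.3546], [0.013, 0.02], -1.559, [378.2, 252.7])]
grip [([0.4927, -0.3638], [0.017, 0.032], 1.259, [382.9, 220.1])]
[0.51760551 0.2100383  0.18393606] 59.7
```

```bash
python3 -c "
from plant import env
print(env.sign_off())"
```

```text
the job is handed in; nothing more can be done
None
```

The job is handed in at about 60 s of the 210 s allowed: both strips (the third was absent) lie centred on pads 1 and 2, the pointer is within about 0.5 mm of the red mark, and the lever is back against its home stop; I laid the pad 2 strip again after it was found knocked askew with the slide already locked, viewed 15 pictures against the limit of 14, and the sign-off gave no verdict.

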